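Pin the balance stand and hold the rotor heavy side down

TASK

Drop the two steel locating pins, one after the other, fully home into the two holes in the foot of the balance stand, one pin in each hole, before you touch the handle. Then take the black handle, turn the drum by it to feel which side is the heavy one, bring that heavy side straight down and keep it there: the program finishes with the gripper still holding the handle at rest. Leave the brass couplers, the dust cap and the hex adapter where they are.

Things in the scene. Friction and masses are not known exactly. Their poses are not given: they have to be found in the camera images.
- pin_a: Bare steel locating pin standing loose on the bench, 55 mm tall, 70 g: round shank 16 mm diameter, 22 mm long, at the bottom; above it a collar 26 mm diameter, 5 mm thick; above that a round grip 14 mm diameter, 28 mm long. Origin: centre of the shank's underside, z up along the pin. The two pins are alike; either may go in either hole.
- pin_b: The second locating pin, the same as pin_a.
- stand: Grey balance stand, fixed: foot 150 x 330 x 25 mm, post at the back (x 47 to 77 mm, 200 mm high), level axle 165 mm up carrying a dark steel drum, 130 mm diameter, 40 mm thick (x -20 to 20 mm, front boss to -26 mm). Origin on the bench under the drum's middle; x along the axle away from the handle, z up. The handle side (-x) roughly faces the robot; yaw varies.
- hole_left (a point): Centre of the mouth of the vertical hole on the stand's +y side, at the foot's top, 25 mm above the bench: 19 mm diameter, 25 mm deep. It lies at x = -30, y = 135 mm from the stand's origin. A pin fully home has its collar on the foot and its shank's end 22 mm below the mouth.
- hole_right (a point): The same hole on the stand's -y side (x = -30, y = -135 mm from the stand's origin).
- axle (a point): Point on the axle in the drum's middle, 165 mm above the stand's origin, axes as the stand's. A dry brake here holds the drum wherever it is left: drag 0.34 N m both ways, 6.5 N at the handle. The hidden heavy side adds or takes up to 0.22 to 0.31 N m, 4 to 6 N at the handle: most when it is level with the axle, nothing when straight up or down.
- grip (a point): Where to pinch the black handle, on its axis. The handle is a round sleeve, 19 mm diameter, 78 mm long, free to turn on its spindle, parallel to the axle and 52 mm off it, reaching 32 to 110 mm in front of the drum's middle. This point is 82 mm in front, so that a gripper pointing down clears the drum.
- rotor (a joint): Drum angle, rad: 0 with the handle straight above the axle, growing clockwise seen from the handle side (over the top towards the stand's -y); two turns free either way. A lump of metal is hidden inside the drum on one side, a different side every time, not to be seen; the rest is balanced. Turning is heavier while the heavy side rises and lighter while it sinks.
- coupler_socket: Bystander: brass quick-coupler socket half, 49 mm tall, 38 mm wide, standing on the bench. Origin at its underside. To be left alone.
- coupler_plug: Bystander: brass quick-coupler plug half, 44 mm tall, 35 mm wide, standing on the bench. Origin at its underside. To be left alone.
- dust_cap: Bystander: red plastic dust cap, 44 mm diameter, 24 mm tall. Origin at its underside. To be left alone.
- adapter: Bystander: yellow steel hex adapter, 36 mm tall, 39 mm wide. Origin at its underside. To be left alone.

How it is judged:
On the way, in this order (a step that is already met when the one before it is completed fails the run):
1. one pin fully home in a hole of the foot (((horizontal distance between pin_a and hole_left below 0.004 m and z of pin_a in the frame of hole_left below -0.019 m and angle between pin_a's own z axis and vertical below 0.1 rad) or (horizontal distance between pin_a and hole_right below 0.004 m and z of pin_a in the frame of hole_right below -0.019 m and angle between pin_a's own z axis and vertical below 0.1 rad) or (horizontal distance between pin_b and hole_left below 0.004 m and z of pin_b in the frame of hole_left below -0.019 m and angle between pin_b's own z axis and vertical below 0.1 rad) or (horizontal distance between pin_b and hole_right below 0.004 m and z of pin_b in the frame of hole_right below -0.019 m and angle between pin_b's own z axis and vertical below 0.1 rad))), for 0.2 s.
2. both pins fully home, one in each hole ((((horizontal distance between pin_a and hole_left below 0.004 m and z of pin_a in the frame of hole_left below -0.019 m and angle between pin_a's own z axis and vertical below 0.1 rad) and (horizontal distance between pin_b and hole_right below 0.004 m and z of pin_b in the frame of hole_right below -0.019 m and angle between pin_b's own z axis and vertical below 0.1 rad)) or ((horizontal distance between pin_a and hole_right below 0.004 m and z of pin_a in the frame of hole_right below -0.019 m and angle between pin_a's own z axis and vertical below 0.1 rad) and (horizontal distance between pin_b and hole_left below 0.004 m and z of pin_b in the frame of hole_left below -0.019 m and angle between pin_b's own z axis and vertical below 0.1 rad)))), for 0.2 s.
At the end, for the whole second after the job is handed in: Both pins home in separate holes (19 mm deep or more, upright); the drum's heavy side straight down within 0.3 rad and at rest (under 0.1 rad/s) while the fingers still hold the handle (over 1 N); the bystanders within 20 mm of where they began ((((horizontal distance between pin_a and hole_left below 0.004 m and z of pin_a in the frame of hole_left below -0.019 m and angle between pin_a's own z axis and vertical below 0.1 rad) and (horizontal distance between pin_b and hole_right below 0.004 m and z of pin_b in the frame of hole_right below -0.019 m and angle between pin_b's own z axis and vertical below 0.1 rad)) or ((horizontal distance between pin_a and hole_right below 0.004 m and z of pin_a in the frame of hole_right below -0.019 m and angle between pin_a's own z axis and vertical below 0.1 rad) and (horizontal distance between pin_b and hole_left below 0.004 m and z of pin_b in the frame of hole_left below -0.019 m and angle between pin_b's own z axis and vertical below 0.1 rad))) and z of core_lump in the frame of axle below -0.0382 m and contact force between the fingers and handle above 1 N and velocity of joint rotor between -0.1 and 0.1 rad/s and distance of each of coupler_socket, coupler_plug, dust_cap, adapter from where it was at the start of the episode below 0.02 m); the arm keeps its last pose, push and grip.
It fails at once if the handle is gripped or pushed before both pins are home (not (((horizontal distance between pin_a and hole_left below 0.004 m and z of pin_a in the frame of hole_left below -0.019 m and angle between pin_a's own z axis and vertical below 0.1 rad) and (horizontal distance between pin_b and hole_right below 0.004 m and z of pin_b in the frame of hole_right below -0.019 m and angle between pin_b's own z axis and vertical below 0.1 rad)) or ((horizontal distance between pin_a and hole_right below 0.004 m and z of pin_a in the frame of hole_right below -0.019 m and angle between pin_a's own z axis and vertical below 0.1 rad) and (horizontal distance between pin_b and hole_left below 0.004 m and z of pin_b in the frame of hole_left below -0.019 m and angle between pin_b's own z axis and vertical below 0.1 rad))) and contact force between the fingers and handle above 2 N).
It fails at once if a bystander is shifted by more than 20 mm (distance of any of coupler_socket, coupler_plug, dust_cap, adapter from where it was at the start of the episode above 0.02 m).
It also fails if it takes over 72 s, if anything falls off the work surface, if the arm or the gripper's body presses on something with over 40 N, if the wrist force passes 120 N, or if a joint passes its speed limit or range.

ROBOT

A 7-joint arm with a two-finger parallel gripper is mounted at the origin on the work surface. World frame = base frame: x ahead of the robot, y to its left, z up, the work surface at z = 0. Lengths are in m, angles in rad, forces in N, time in s.
With the tool pointing down it reaches from about 0.4 to 0.85 m from the base axis. Payload 4.5 kg.
Tool frame: the origin (TCP) lies midway between the tips of the shut fingers; the grasp point (between the pads) lies r.grip_point_offset behind it (r.grip_point_offset is the distance from the TCP to the grasp point, in m); z points along the fingers, y is the line along which they close (so a half turn about z gives the same grasp; the last joint's range is limited). The gripper opens to 88 mm and grips with 3 to 60 N. Pads are 18 mm wide; open, the fingers measure 123 mm over their backs; the gripper's body (75 mm by 187 mm) begins 45 mm behind the grasp point.
Start: joints at [-1.14, 0.689, -0.195, 1.565, 0.157, 0.902, -0.215], TCP at [0.242, 0.576, 0.239] pointing down, gripper open.
Joint ranges: [-3.01, 3.01], [-0.46, 2.08], [-1.47, 1.51], [0.13, 2.56], [-1, 4.14], [0.04, 2.09], [-2.66, 2.66]. Speed limits (rad/s): [2.57, 2.57, 3.14, 3.14, 3.14, 3.14, 3.14].

INTERFACE

Orientations are given as a unit quaternion [x, y, z, w].
In Python, from plant import r gives the robot as it stands.
- The arm moves only by the shell command python3 -m jog 'ROWS' [FORCE]. ROWS is JSON, a list of rows, each an object of numbers: "wx", "wy", "wz": the turn, a rotation vector about the world's x, y, z as a fraction of full scale; "dx", "dy", "dz": the shift along the world's x, y, z as a fraction of full scale; "hand": the closure, from 0 (fully open) to 1 (shut). In form: [{"wx": .., "wy": .., "wz": .., "dx": .., "dy": .., "dz": .., "hand": ..}, ...]. A call has 1 to 5 rows; each row shifts and turns the commanded pose from where the row before left it; what a row does not reach is not made up. Full scale, the value 1, is 0.25 m for a shift and 2 rad for a turn. A row lasts 1/12 s, in which the tool goes at most 41.7 mm and 7.16 degrees, less where a joint would pass 70% of its speed; a pose out of reach is approached as far as the arm can. A call with a number of a shift or a turn outside -1 to 1 is refused whole. A call with a gripper value outside its range is refused whole. The fingers move at their own pace and stop on an object; FORCE is the grip in N (left out, the last holds). Time passes only in rows, so rows that do not move let the fingers close. It gives the time, the measured TCP pose, the force, the opening and the grip force at its end, in the units of the state.
- r.get_state(): the state, without advancing time (a new reading comes with each control period).
- r.snapshot(name): name is "scene" or "top" or "wrist"; returns the picture (480x640x3 uint8, red, green, blue); there is no depth.
- r.camera_info(name): a dict with "mtx" (3x3 intrinsics, pixels), "R" (3x3) and "t" (3): a world point X has camera coordinates R X + t. Camera axes: x right, y down, z forward; pixel columns grow to the right and rows downward; lengths in m; the calibration is good to about 2 mm. A picture is of the moment at which its call begins: read the wrist's pose just before it. camera_info takes no time and is no camera call; for the wrist camera it gives the pose at the moment of the call.
- r.finish_job(): hands the job in; it is judged then, once.
Trained networks look in the newest picture that a camera, given by its name, has taken for a name from the list of things; names that differ only in an ending like _2 or _b are one class to them, and where a whole thing is asked for, a point or a joint stands for the part that bears it (a point fixed in the world has none). Each returns a list of dicts, best first, with "p" (0 to 1); they miss things now and then, are a little off and sometimes report something else, mostly with a low value. They report only what shows in the picture. A call takes as long as a camera call.
- r.search_frame(camera, query): "bbox" ([left, top, right, bottom] in pixels, round what is visible of it).
- r.masks_of(camera, query): "region" (480x640 bool, what is visible of it) and "bbox" ([left, top, right, bottom] in pixels, round what is visible of it).
The state is a dict: "clock": time; "q": joint angles; "qd": joint speeds; "joint_torque": joint torques, N m; "tool_pos": TCP position; "eef_rot": TCP orientation; "contact_force": force on the tool from outside, world axes, zero at the start; "moment": the same for the moment, N m; "opening": opening from 0.0 (shut) to 1.0 (fully open); "finger_force": force on a finger pad.
Only numpy, scipy, OpenCV 4.12 (cv2) and the standard library are available. Lean on these libraries where they do the work, as an engineer would, in place of code of your own. Each camera call takes 0.05 s, during which the arm holds its last target. There are 200 camera calls.

## Working session

There is one attempt and no reset: what is moved stays moved. The work goes in short steps, Python scripts to look and compute and a shell command to move; the robot and the scene stay as the last step left them, time stands still between calls to the robot, and variables do not carry over. Pictures are saved under pics/ and viewed, at most 10 in all, crops included, and the job is handed in when it is done.

```bash
ls; mkdir -p pics; cat > h.py <<'E'
import numpy as np, cv2
from plant import r
def cam(c):
    i=r.camera_info(c); return np.array(i["mtx"]),np.array(i["R"]),np.array(i["t"])
def proj(c,X):
    K,R,t=cam(c); p=K@(R@np.array(X)+t); return p[:2]/p[2]
def ray(c,uv):
    K,R,t=cam(c); d=R.T@np.linalg.inv(K)@np.array([*uv,1.]); return -R.T@t,d/np.linalg.norm(d)
def atz(c,uv,z):
    o,d=ray(c,uv); return o+d*(z-o[2])/d[2]
def tri(rays):
    A=sum(np.eye(3)-np.outer(d,d) for o,d in rays); b=sum((np.eye(3)-np.outer(d,d))@o for o,d in rays)
    X=np.linalg.solve(A,b); return X,[np.linalg.norm(np.cross(X-o,d)) for o,d in rays]
def snap(c,f=None):
    im=r.snapshot(c)
    if f: cv2.imwrite(f"pics/{f}.png",im[:,:,::-1])
    return im
E
python3 - <<'E'
from h import *
ims=[snap(c) for c in("scene","top","wrist")]
cv2.imwrite("pics/all.png",np.hstack(ims[:2])[:,:,::-1]); 
cv2.imwrite("pics/a1.png",ims[0][:,:,::-1]);cv2.imwrite("pics/a2.png",ims[1][:,:,::-1])
for c in("scene","top"):
    K,R,t=cam(c); print(c,K[0,0],-R.T@t)
    for q in("pin_a","stand","hole_left","rotor","grip","coupler_socket","coupler_plug","dust_cap","adapter"):
        print(c,q,[(np.round(d["p"],2),np.round(d["bbox"]).tolist()) for d in r.search_frame(c,q)][:4])
s=r.get_state();print({k:np.round(v,3).tolist() for k,v in s.items()}, r.grip_point_offset)
E
```

```text
pics
scene 544.818491809918 [1.30363543 0.40682684 0.8818748 ]
scene pin_a [(np.float64(0.65), [248.0, 206.0, 256.0, 222.0]), (np.float64(0.47), [434.0, 267.0, 450.0, 291.0])]
scene stand [(np.float64(0.57), [237.0, 198.0, 404.0, 367.0])]
scene hole_left [(np.float64(0.8), [234.0, 197.0, 407.0, 369.0])]
scene rotor [(np.float64(0.78), [287.0, 196.0, 359.0, 284.0])]
scene grip [(np.float64(0.78), [318.0, 196.0, 344.0, 215.0]), (np.float64(0.38), [247.0, 207.0, 252.0, 221.0]), (np.float64(0.3), [288.0, 198.0, 358.0, 285.0])]
scene coupler_socket [(np.float64(0.82), [437.0, 388.0, 460.0, 418.0]), (np.float64(0.49), [235.0, 198.0, 401.0, 368.0])]
scene coupler_plug [(np.float64(0.86), [480.0, 366.0, 500.0, 392.0])]
scene dust_cap [(np.float64(0.58), [145.0, 265.0, 164.0, 282.0])]
scene adapter [(np.float64(0.53), [177.0, 232.0, 193.0, 252.0])]
top 513.1302688734847 [ 0.48248861 -0.00765747  1.14836145]
top pin_a [(np.float64(0.58), [434.0, 300.0, 444.0, 309.0]), (np.float64(0.38), [224.0, 176.0, 375.0, 283.0])]
top stand [(np.float64(0.76), [228.0, 175.0, 376.0, 281.0])]
top hole_left [(
[... 330 characters left out ...]
4.0, 173.0, 374.0, 283.0]), (np.float64(0.61), [124.0, 223.0, 143.0, 234.0])]
top dust_cap [(np.float64(0.75), [457.0, 168.0, 480.0, 191.0]), (np.float64(0.47), [123.0, 220.0, 146.0, 235.0])]
top adapter [(np.float64(0.66), [465.0, 227.0, 482.0, 241.0]), (np.float64(0.35), [123.0, 223.0, 143.0, 235.0])]
{'clock': 1.05, 'q': [-1.14, 0.689, -0.195, 1.565, 0.157, 0.903, -0.215], 'qd': [0.002, -0.002, 0.002, -0.0, 0.001, -0.001, 0.001], 'joint_torque': [-0.0, -52.749, -1.267, -15.375, -0.052, -0.001, 0.0], 'tool_pos': [0.241, 0.576, 0.239], 'eef_rot': [0.197, 0.98, -0.0, 0.0], 'contact_force': [-0.437, 0.655, 0.228], 'moment': [-0.063, -0.002, -0.019], 'finger_force': 0.0, 'opening': 1.0} 0.0187
```

View pics/a1.png

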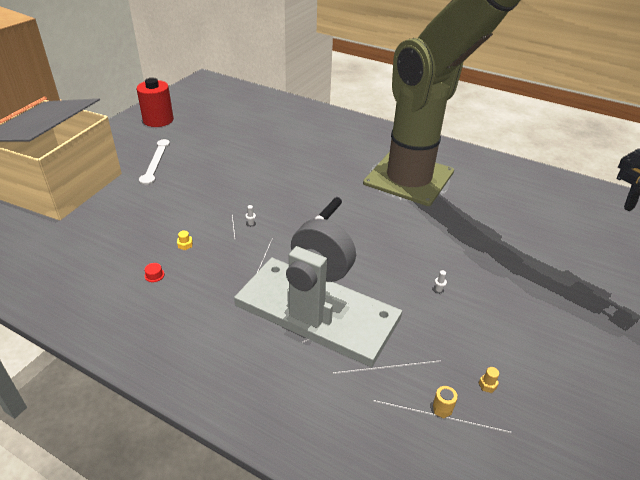

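View pics/a2.png

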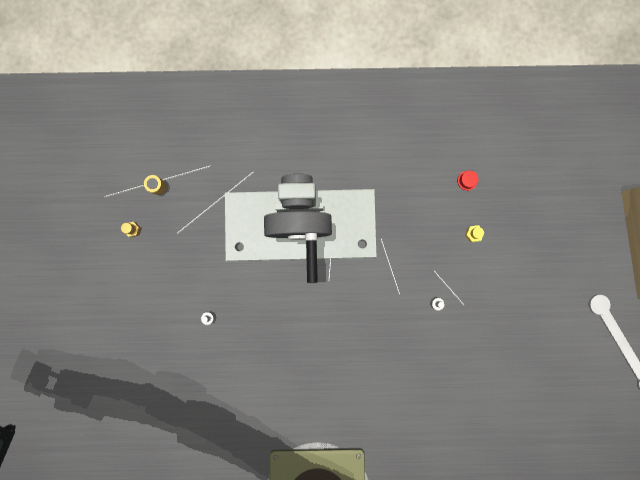

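The scene view shows pins at (250,216) and (440,283) and holes at (276,268) and (384,314). In the top view the pins are at (208,318) and (438,304), the holes at (239,247) and (362,244), and the handle runs from (312,282) to (312,235), up and slightly towards -y.

```bash
python3 - <<'E'
from h import *
P={"L":((440,272),(208,318)),"R":((250.5,207),(438,304))}
for k,(s,t) in P.items(): print("pin top",k,*[np.round(x,4) for x in tri([ray("scene",s),ray("top",t)])])
H={"hl":((384,314),(239,247)),"hr":((276,268.5),(362,244))}
h={}
for k,(s,t) in H.items(): h[k]=tri([ray("scene",s),ray("top",t)]); print(k,*[np.round(x,4) for x in h[k]], np.round(atz("top",t,.025),4))
d=h["hl"][0]-h["hr"][0]; print("len",np.linalg.norm(d),"yaw",np.arctan2(-d[0],d[1]))
for k,s in(("tip",(337,203)),): print(k,*[np.round(x,4) for x in tri([ray("scene",s),ray("top",(312,281))])])
s=r.get_state();print(s["tool_pos"]);K,R,t=cam("wrist");print(K,-R.T@t);print(R)
E
```

```text
pin top L [0.3936 0.2271 0.0531] [0.0016 0.0016]
pin top R [ 0.4169 -0.2633  0.0564] [0.0012 0.0012]
hl [0.5453 0.164  0.0233] [0.0007 0.0007] [0.5455 0.1632 0.025 ]
hr [ 0.5476 -0.1058  0.0259] [0.0008 0.0008] [ 0.548  -0.1066  0.025 ]
len 0.26987261762581133 yaw 0.00830814537359025
tip [0.4709 0.0024 0.205 ] [0. 0.]
[0.24149574 0.57643799 0.23873842]
[[406.38628959   0.         314.67579494]
 [  0.         406.38628959 237.23329841]
 [  0.           0.           1.        ]] [0.17502115 0.60389726 0.38457602]
[[ 3.86415162e-01  9.22324945e-01  1.37799312e-04]
 [ 8.85974572e-01 -3.71227415e-01  2.77919528e-01]
 [ 2.56383268e-01 -1.07270233e-01 -9.60604350e-01]]
```

```bash
R='{"wz":-0.0587,"dx":0.061,"dy":-0.14,"dz":-0.03,"hand":0}'
python3 -m jog '[{"wz":-0.0587,"dx":0.061,"dy":-0.14,"dz":-0.03,"hand":0},{"wz":-0.0587,"dx":0.061,"dy":-0.14,"dz":-0.03,"hand":0},{"wz":-0.0587,"dx":0.061,"dy":-0.14,"dz":-0.03,"hand":0},{"wz":-0.0587,"dx":0.061,"dy":-0.14,"dz":-0.03,"hand":0},{"wz":-0.0587,"dx":0.061,"dy":-0.14,"dz":-0.03,"hand":0}]' 40
python3 -m jog '[{"wz":-0.0587,"dx":0.061,"dy":-0.14,"dz":-0.03,"hand":0},{"wz":-0.0587,"dx":0.061,"dy":-0.14,"dz":-0.03,"hand":0},{"wz":-0.0587,"dx":0.061,"dy":-0.14,"dz":-0.03,"hand":0},{"wz":-0.0587,"dx":0.061,"dy":-0.14,"dz":-0.03,"hand":0},{"wz":-0.0587,"dx":0.061,"dy":-0.14,"dz":-0.03,"hand":0}]'
python3 -m jog '[{"dx":0,"hand":0},{"dx":0,"hand":0}]'
cat >> h.py <<'E'
def st():
    s=r.get_state(); x,y,z,w=s["eef_rot"]
    from scipy.spatial.transform import Rotation as Ro
    M=Ro.from_quat(s["eef_rot"]).as_matrix()
    print("t",round(s["clock"],2),"pos",np.round(s["tool_pos"],4),"yawY",round(np.degrees(np.arctan2(M[1,1],M[0,1])),2),"zax",np.round(M[:,2],3),"F",np.round(s["contact_force"],2),"open",round(s["opening"],3),"ff",np.round(s["finger_force"],1),"q",np.round(s["q"],2))
    return s
E
python3 - <<'E'
from h import *
st(); snap("wrist","w1"); print(proj("wrist",(.3936,.2271,.055)))
for d in r.masks_of("wrist","pin_a")[:3]: print(d["p"],d["bbox"])
E
```

```text
t 1.05 pos [0.2415 0.5764 0.2387] yawY 67.27 zax [ 0. -0. -1.] F [-0.44  0.66  0.23] open 1.0 ff 0.0 q [-1.14  0.69 -0.19  1.57  0.16  0.9  -0.22]
[ 55.80885175 475.26772154]invalid input
invalid input
invalid input
```

View pics/w1.png

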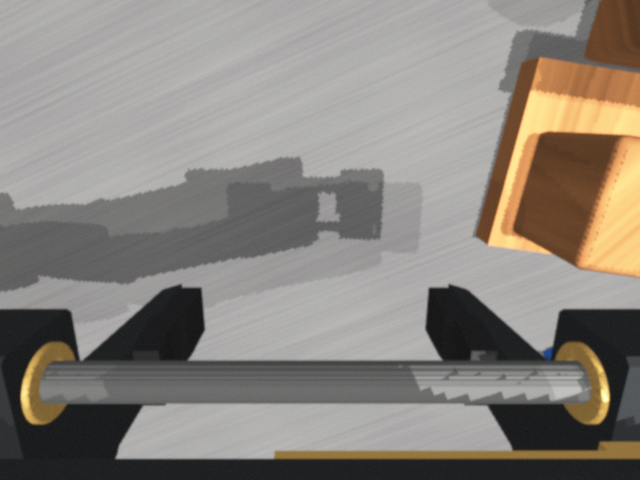

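The moves were refused; the picture shows only the fingers (tips at about row 290) from the start pose. I'll give every field.

```bash
python3 -m jog '[{"wx":0,"wy":0,"wz":-0.0587,"dx":0.061,"dy":-0.14,"dz":-0.03,"hand":0},{"wx":0,"wy":0,"wz":-0.0587,"dx":0.061,"dy":-0.14,"dz":-0.03,"hand":0},{"wx":0,"wy":0,"wz":-0.0587,"dx":0.061,"dy":-0.14,"dz":-0.03,"hand":0},{"wx":0,"wy":0,"wz":-0.0587,"dx":0.061,"dy":-0.14,"dz":-0.03,"hand":0},{"wx":0,"wy":0,"wz":-0.0587,"dx":0.061,"dy":-0.14,"dz":-0.03,"hand":0}]' 40 &&
python3 -m jog '[{"wx":0,"wy":0,"wz":-0.0587,"dx":0.061,"dy":-0.14,"dz":-0.03,"hand":0},{"wx":0,"wy":0,"wz":-0.0587,"dx":0.061,"dy":-0.14,"dz":-0.03,"hand":0},{"wx":0,"wy":0,"wz":-0.0587,"dx":0.061,"dy":-0.14,"dz":-0.03,"hand":0},{"wx":0,"wy":0,"wz":-0.0587,"dx":0.061,"dy":-0.14,"dz":-0.03,"hand":0},{"wx":0,"wy":0,"wz":-0.0587,"dx":0.061,"dy":-0.14,"dz":-0.03,"hand":0}]' &&
python3 -m jog '[{"wx":0,"wy":0,"wz":0,"dx":0,"dy":0,"dz":0,"hand":0},{"wx":0,"wy":0,"wz":0,"dx":0,"dy":0,"dz":0,"hand":0}]' &&
python3 - <<'E'
from h import *
st(); snap("wrist","w2"); print(proj("wrist",(.3936,.2271,.055)))
for d in r.masks_of("wrist","pin_a")[:3]: print(d["p"],d["bbox"])
E
```

```text
clock: 1.57
tool_pos: [0.3183, 0.4, 0.2013]
eef_rot: [0.475, 0.88, 0.0, 0.0]
contact_force: [1.1, 1.4, -0.3]
opening: 0.999
finger_force: 0.0
clock: 1.98
tool_pos: [0.3947, 0.2252, 0.1637]
eef_rot: [0.709, 0.705, 0.001, 0.0]
contact_force: [0.8, 0.8, -0.2]
opening: 0.999
finger_force: 0.0
clock: 2.15
tool_pos: [0.395, 0.2242, 0.1636]
eef_rot: [0.709, 0.705, -0.0, 0.0]
contact_force: [-0.5, 0.7, 0.0]
opening: 0.998
finger_force: 0.0
t 2.15 pos [0.395  0.2242 0.1636] yawY -0.27 zax [ 0.    -0.001 -1.   ] F [-0.48  0.66  0.01] open 0.998 ff 0.0 q [-0.66  0.61  0.06  2.15 -0.09  0.38 -0.53]
[314.16635642 232.86003269]
0.64 [294.8, 191.2, 330.3, 230.3]
0.22 [448.5, 251.3, 636.8, 452.6]
```

```bash
python3 - <<'E'
import cv2
im=cv2.imread("pics/w2.png"); cv2.imwrite("pics/w2c.png",cv2.resize(im[150:290,240:400],None,fx=4,fy=4,interpolation=cv2.INTER_CUBIC))
E
```

```text
(no output)
```

View pics/w2c.png

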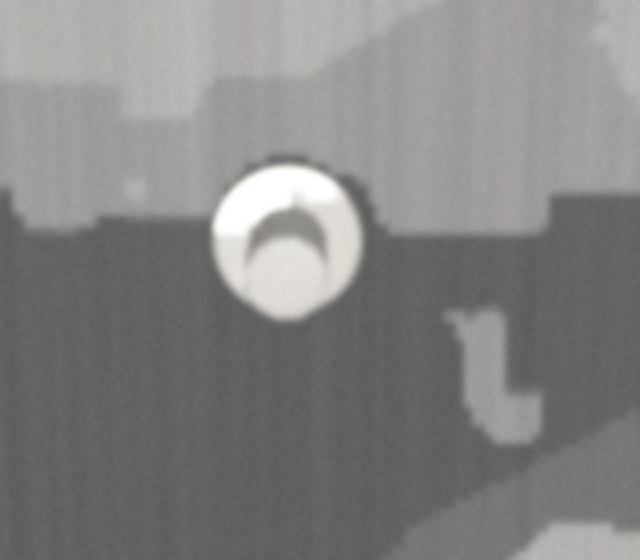

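The crop shows the pin from above: the grip's top disc is centred at about (311.8,219.5) and the collar circle at about (312,210).

```bash
python3 - <<'E'
from h import *
a=atz("wrist",(311.8,219.5),.055);b=atz("wrist",(312,210),.027);print(a,b)
print(*tri([ray("wrist",(311.8,219.5)),ray("top",(208,318)),ray("scene",(440,272))]))
im=snap("top");K=cv2.resize(im[300:336,190:226],None,fx=1,fy=1)
E
```

```text
[0.39170371 0.23733193 0.055     ] [0.39167078 0.23751753 0.027     ]
[0.39192687 0.23010697 0.04890593] [np.float64(0.005601699626833566), np.float64(0.004012449137220223), np.float64(0.003374524925360833)]
```

```bash
python3 -m jog '[{"wx":0,"wy":0,"wz":0,"dx":-0.007,"dy":0.026,"dz":-0.12,"hand":0},{"wx":0,"wy":0,"wz":0,"dx":-0.006,"dy":0.027,"dz":-0.12,"hand":0},{"wx":0,"wy":0,"wz":0,"dx":0,"dy":0,"dz":0,"hand":0}]' >/dev/null
python3 - <<'E'
from h import *
st(); im=snap("wrist","w3"); print(proj("wrist",(.3917,.2374,.055)),proj("wrist",(.3917,.2374,.027)))
a=cv2.resize(im[150:350,220:420],None,fx=2,fy=2,interpolation=cv2.INTER_CUBIC)
t=snap("top");s=snap("scene")
b=cv2.resize(t[300:335,190:225],(400,400),interpolation=cv2.INTER_CUBIC)
c=cv2.resize(t[225:260,222:257],(400,400),interpolation=cv2.INTER_CUBIC)
d=cv2.resize(s[260:300,420:460],(400,400),interpolation=cv2.INTER_CUBIC)
o=np.vstack([np.hstack([a,b]),np.hstack([c,d])]);o=cv2.resize(o,(600,600),interpolation=cv2.INTER_AREA);cv2.imwrite("pics/m1.png",o[:,:,::-1])
E
```

```text
t 2.55 pos [0.388  0.242  0.1003] yawY 0.35 zax [-0.006 -0.001 -1.   ] F [-1.2   0.21  0.76] open 1.005 ff 0.0 q [-0.68  0.74  0.03  2.18 -0.11  0.23 -0.54]
[322.02443953 273.54534618] [321.37908946 255.73691752]
```

View pics/m1.png

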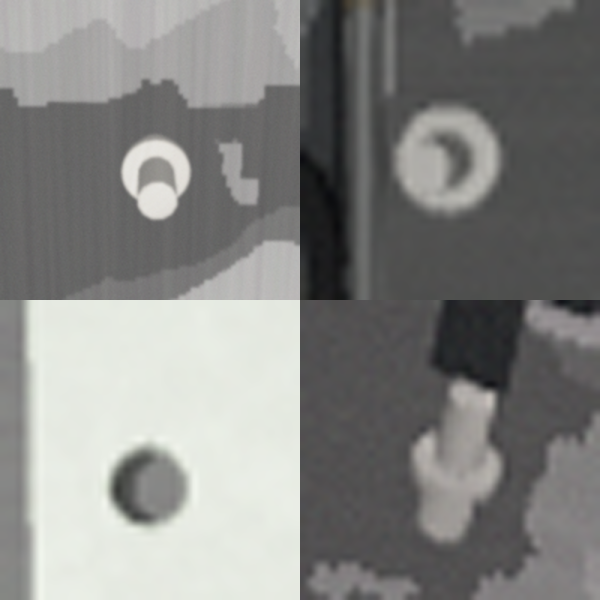

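Wrist crop: top disc at (324.7,283.3), collar at (323.7,264.7). In the top view the disc is at (204.7,318.5), the collar at (206.7,318.2) and the left hole at (238.8,246.1). In the scene view the pin top is at (442.8,270.8).

```bash
python3 - <<'E'
from h import *
st()
w=ray("wrist",(324.7,283.3));t=ray("top",(204.7,318.5));s=ray("scene",(442.8,270.8))
print(*tri([t,s]));print(*tri([w,t,s]))
print(atz("wrist",(324.7,283.3),.055),atz("wrist",(323.7,264.7),.027),atz("top",(206.7,318.2),.027),atz("top",(204.7,318.5),.055),atz("top",(238.8,246.1),.025))
E
```

```text
t 2.7 pos [0.3905 0.2405 0.1045] yawY 0.12 zax [ 0.  0. -1.] F [ 0.54 -0.43 -0.17] open 0.997 ff 0.0 q [-0.67  0.73  0.04  2.18 -0.11  0.23 -0.54]
[0.39318924 0.23261936 0.05917302] [np.float64(0.0014425511852960006), np.float64(0.0014425511852961702)]
[0.39418354 0.23262086 0.06011441] [np.float64(0.0009136801070042574), np.float64(0.0015839800095585124), np.float64(0.0016044735183184762)]
[0.39523834 0.23051491 0.055     ] [0.39532485 0.23054877 0.027     ] [0.39171708 0.23396823 0.027     ] [0.39341844 0.23216693 0.055     ] [0.54751031 0.16359021 0.025     ]
```

```bash
cat >> h.py <<'E'
def pinw():
    """pin xy from wrist mask: collar far edge + disc near edge"""
    st(); snap("wrist"); K,R,t=cam("wrist")
    D=r.masks_of("wrist","pin_a")
    d=min(D,key=lambda d:abs((d["bbox"][0]+d["bbox"][2])/2-315)-30*d["p"]); m=np.argwhere(d["region"]); u=(m[:,1].min()+m[:,1].max()+1)/2
    z=(-R.T@t)[2]; dc=z-.029; dt=z-.055
    r0,r1=m[:,0].min(),m[:,0].max()+1
    w=m[:,1].max()+1-m[:,1].min()
    rc=r0+w/2; rt=r1-w/2*14/26*dc/dt
    print("p",d["p"],"box",u,r0,r1,w,"wexp",K[0,0]*.026/dc,"collar",np.round(atz("wrist",(u,rc),.03),4),"top",np.round(atz("wrist",(u,rt),.055),4))
E
python3 - <<'E'
from h import *
pinw();pinw()
E
```

```text
t 2.7 pos [0.3905 0.2405 0.1045] yawY 0.12 zax [ 0.  0. -1.] F [ 0.54 -0.43 -0.17] open 0.997 ff 0.0 q [-0.67  0.73  0.04  2.18 -0.11  0.23 -0.54]
p 0.62 box 318.5 236 290 45 wexp 47.62130267953081 collar [0.3932 0.235  0.03  ] top [0.393  0.2339 0.055 ]
t 2.8 pos [0.3914 0.2402 0.1052] yawY 0.03 zax [ 0.002  0.001 -1.   ] F [ 0.32 -0.32  0.23] open 1.003 ff 0.0 q [-0.67  0.73  0.04  2.18 -0.11  0.23 -0.54]
p 0.97 box 317.0 235 289 44 wexp 47.557758923796776 collar [0.3925 0.2357 0.03  ] top [0.3923 0.2341 0.055 ]
```

```bash
python3 -m jog '[{"wx":0,"wy":0,"wz":0,"dx":0.007,"dy":-0.024,"dz":-0.1,"hand":0},{"wx":0,"wy":0,"wz":0,"dx":0,"dy":0,"dz":-0.1,"hand":0},{"wx":0,"wy":0,"wz":0,"dx":0,"dy":0,"dz":-0.05,"hand":0},{"wx":0,"wy":0,"wz":0,"dx":0,"dy":0,"dz":-0.04,"hand":0},{"wx":0,"wy":0,"wz":0,"dx":0,"dy":0,"dz":0,"hand":0}]' 
python3 - <<'E'
from h import *
pinw()
E
python3 -m jog '[{"wx":0,"wy":0,"wz":0,"dx":0,"dy":0,"dz":0,"hand":1},{"wx":0,"wy":0,"wz":0,"dx":0,"dy":0,"dz":0,"hand":1},{"wx":0,"wy":0,"wz":0,"dx":0,"dy":0,"dz":0,"hand":1},{"wx":0,"wy":0,"wz":0,"dx":0,"dy":0,"dz":0,"hand":1},{"wx":0,"wy":0,"wz":0,"dx":0,"dy":0,"dz":0,"hand":1}]' 25
python3 -m jog '[{"wx":0,"wy":0,"wz":0,"dx":0,"dy":0,"dz":0,"hand":1},{"wx":0,"wy":0,"wz":0,"dx":0,"dy":0,"dz":0,"hand":1},{"wx":0,"wy":0,"wz":0,"dx":0,"dy":0,"dz":0,"hand":1},{"wx":0,"wy":0,"wz":0,"dx":0,"dy":0,"dz":0,"hand":1},{"wx":0,"wy":0,"wz":0,"dx":0,"dy":0,"dz":0,"hand":1}]'
```

```text
clock: 3.32
tool_pos: [0.3924, 0.2335, 0.0305]
eef_rot: [0.707, 0.707, -0.001, -0.0]
contact_force: [-0.3, 0.9, -0.7]
opening: 1.002
finger_force: 0.0
t 3.32 pos [0.3924 0.2335 0.0305] yawY -0.01 zax [-0.001 -0.001 -1.   ] F [-0.27  0.89 -0.68] open 1.002 ff 0.0 q [-0.64  0.89  0.01  2.2  -0.11  0.05 -0.53]
p 0.56 box 316.0 265 358 64 wexp 71.35217971929518 collar [0.3928 0.2378 0.03  ] top [0.3927 0.2345 0.055 ]
clock: 3.83
tool_pos: [0.3927, 0.2338, 0.0316]
eef_rot: [0.707, 0.707, 0.0, 0.0]
contact_force: [-0.6, 0.3, 0.3]
opening: 0.646
finger_force: 0.0
clock: 4.25
tool_pos: [0.3925, 0.2337, 0.0312]
eef_rot: [0.707, 0.707, -0.0, 0.0]
contact_force: [-0.8, -0.1, -0.6]
opening: 0.262
finger_force: 0.0
```

```bash
python3 -m jog '[{"wx":0,"wy":0,"wz":0,"dx":0,"dy":0,"dz":0,"hand":1},{"wx":0,"wy":0,"wz":0,"dx":0,"dy":0,"dz":0,"hand":1},{"wx":0,"wy":0,"wz":0,"dx":0,"dy":0,"dz":0,"hand":1},{"wx":0,"wy":0,"wz":0,"dx":0,"dy":0,"dz":0,"hand":1}]' 25
python3 -m jog '[{"wx":0,"wy":0,"wz":0,"dx":0,"dy":0,"dz":0.1,"hand":1},{"wx":0,"wy":0,"wz":0,"dx":0,"dy":0,"dz":0.1,"hand":1},{"wx":0,"wy":0,"wz":0,"dx":0,"dy":0,"dz":0.08,"hand":1},{"wx":0,"wy":0,"wz":0,"dx":0,"dy":0,"dz":0,"hand":1}]'
python3 - <<'E'
from h import *
st()
im=snap("wrist")
t=snap("top");s=snap("scene")
p=proj("top",(.5465,.164,.025));q=proj("scene",(.5465,.164,.025));p2=proj("top",(.5476,-.1062,.025));q2=proj("scene",(.5476,-.1062,.025));
def crop(im,c,n=17):
    c=np.round(c).astype(int);o=c-n
    # hole centre: dark blob inside foot
    g=cv2.cvtColor(im[c[1]-n:c[1]+n,c[0]-n:c[0]+n],cv2.COLOR_RGB2GRAY); print(o); return cv2.resize(g,(300,300),interpolation=cv2.INTER_CUBIC)
o=np.hstack([np.vstack([crop(t,p),crop(s,q)]),np.vstack([crop(t,p2),crop(s,q2)])])
cv2.imwrite("pics/m2.png",o)
for img,c,n in((t,p,"t"),(s,q,"s"),(t,p2,"t"),(s,q2,"s")):
    c=np.round(c).astype(int);g=cv2.cvtColor(img,cv2.COLOR_RGB2GRAY)[c[1]-8:c[1]+9,c[0]-8:c[0]+9].astype(float)
    w=np.clip(np.percentile(g,75)-8-g,0,60).clip(0,25);yy,xx=np.mgrid[-8:9,-8:9];print(n,c+[(w*xx).sum()/w.sum(),(w*yy).sum()/w.sum()])
cv2.imwrite("pics/w4.png",im[:,:,::-1])
E
```

```text
clock: 4.58
tool_pos: [0.3925, 0.2337, 0.0312]
eef_rot: [0.707, 0.707, -0.0, 0.0]
contact_force: [-0.3, 0.3, -0.3]
opening: 0.151
finger_force: 25.0
clock: 4.92
tool_pos: [0.3938, 0.2344, 0.104]
eef_rot: [0.707, 0.707, 0.002, 0.001]
contact_force: [-0.8, 0.2, -0.7]
opening: 0.147
finger_force: 25.0
t 4.92 pos [0.3938 0.2344 0.104 ] yawY -0.02 zax [ 0.004  0.003 -1.   ] F [-0.78  0.21 -0.7 ] open 0.147 ff 25.0 q [-0.66  0.73  0.03  2.18 -0.1   0.22 -0.53]
[222 230]
[367 297]
[345 227]
[259 252]
t [238.76772487 246.31058201]
s [383.50808625 313.78571429]
t [361.90468498 243.46095854]
s [275.76687117 268.33742331]
```

View pics/m2.png

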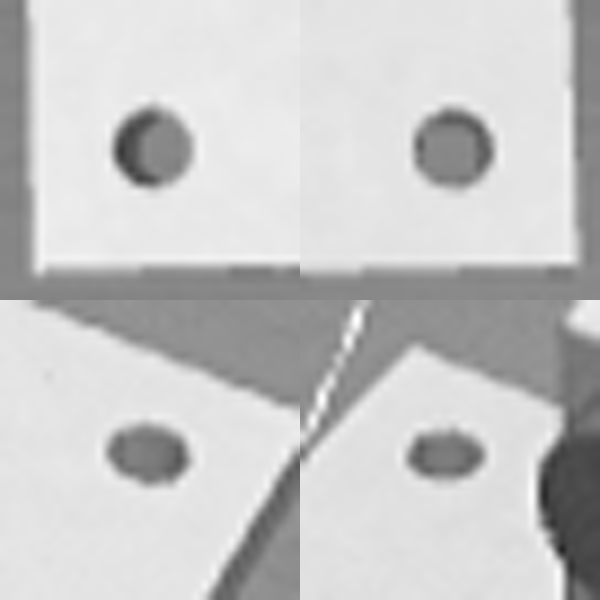

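The crops show both holes clearly: left at top (238.7,246.2) and scene (383.4,313.9), right at top (361.9,243.4) and scene (275.4,268.8).

```bash
python3 - <<'E'
from h import *
H={"hl":((383.4,313.9),(238.7,246.2)),"hr":((275.4,268.8),(361.9,243.4))}
h={}
for k,(s,t) in H.items(): h[k]=tri([ray("scene",s),ray("top",t)]); print(k,*[np.round(x,4) for x in h[k]], np.round(atz("top",t,.025),4), np.round(atz("scene",s,.025),4))
d=h["hl"][0]-h["hr"][0]; print("len",np.linalg.norm(d),"yaw",np.arctan2(-d[0],d[1]))
s=st(); im=snap("wrist")
D=r.masks_of("wrist","hole_left")
E
```

```text
hl [0.5472 0.1639 0.0253] [0.0001 0.0001] [0.5473 0.1638 0.025 ] [0.5469 0.1639 0.025 ]
hr [ 0.5491 -0.106   0.026 ] [0.0004 0.0004] [ 0.5493 -0.1064  0.025 ] [ 0.5481 -0.1062  0.025 ]
len 0.26985655411678605 yaw 0.006945958068430154
t 5.07 pos [0.3924 0.2337 0.1009] yawY 0.01 zax [-0. -0. -1.] F [-0.42 -0.08 -0.93] open 0.148 ff 25.0 q [-0.66  0.74  0.03  2.18 -0.1   0.22 -0.53]
```

```bash
python3 -m jog '[{"wx":0,"wy":0,"wz":0,"dx":0.1236,"dy":-0.056,"dz":0,"hand":1},{"wx":0,"wy":0,"wz":0,"dx":0.1236,"dy":-0.056,"dz":0,"hand":1},{"wx":0,"wy":0,"wz":0,"dx":0.1236,"dy":-0.056,"dz":0,"hand":1},{"wx":0,"wy":0,"wz":0,"dx":0.1236,"dy":-0.056,"dz":0,"hand":1},{"wx":0,"wy":0,"wz":0,"dx":0.1236,"dy":-0.056,"dz":0,"hand":1}]' >/dev/null
python3 -m jog '[{"wx":0,"wy":0,"wz":0,"dx":0,"dy":0,"dz":-0.1,"hand":1},{"wx":0,"wy":0,"wz":0,"dx":0,"dy":0,"dz":-0.052,"hand":1},{"wx":0,"wy":0,"wz":0,"dx":0,"dy":0,"dz":0,"hand":1},{"wx":0,"wy":0,"wz":0,"dx":0,"dy":0,"dz":0,"hand":1}]'
python3 - <<'E'
from h import *
st();w=snap("wrist");s=snap("scene")
g=s[270:340,340:425]; a=cv2.resize(g,None,fx=5,fy=5,interpolation=cv2.INTER_CUBIC)
b=w[200:480,140:520]; b=cv2.resize(b,(475,350))
cv2.imwrite("pics/m3.png",np.hstack([a[:, :425],b[:,50:425]])[:,:,::-1]); st()
E
```

```text
clock: 5.92
tool_pos: [0.5456, 0.1634, 0.0617]
eef_rot: [0.707, 0.707, -0.002, -0.001]
contact_force: [0.3, 0.0, -0.1]
opening: 0.148
finger_force: 25.0
t 5.92 pos [0.5456 0.1634 0.0617] yawY 0.01 zax [-0.004 -0.001 -1.   ] F [ 0.34  0.05 -0.14] open 0.148 ff 25.0 q [-0.38  0.88  0.01  1.86 -0.02  0.4  -0.36]
t 6.02 pos [0.5468 0.1641 0.0633] yawY 0.04 zax [-0.  0. -1.] F [-0.15 -0.68 -0.53] open 0.152 ff 25.0 q [-0.38  0.88  0.01  1.86 -0.02  0.4  -0.36]
```

View pics/m3.png

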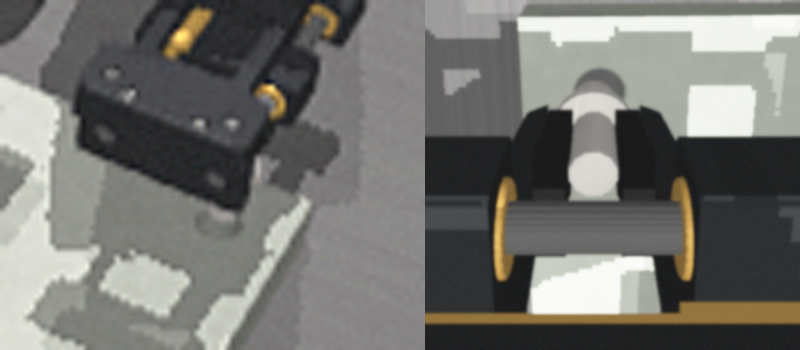

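The wrist view shows the pin upright in the fingers, with the hole's dark rim just behind the collar and slightly to the right. I'll measure that numerically.

```bash
cat >> h.py <<'E'
def holew(h,e):
    """dark runs behind the collar; e=outward y sign"""
    s=st(); im=snap("wrist"); g=cv2.cvtColor(im,cv2.COLOR_RGB2GRAY).astype(int)
    far=proj("wrist",(h[0],h[1]+e*.0095,.025)); print("pred far edge",far, "tool bottom",proj("wrist",(*s["tool_pos"][:2],.030)))
    for v in range(int(far[1])-6,int(far[1])+16,2): print(v,g[v,296:346:2])
E
python3 - <<'E'
from h import *
holew((.5472,.1638),1)
E
```

```text
t 6.02 pos [0.5468 0.1641 0.0633] yawY 0.04 zax [-0.  0. -1.] F [-0.15 -0.68 -0.53] open 0.152 ff 25.0 q [-0.38  0.88  0.01  1.86 -0.02  0.4  -0.36]
pred far edge [316.0568398  254.98715447] tool bottom [315.12633713 276.86408114]
248 [171 173 171 170 172 174 172 170 170 171 169 171 170 171 171 173 173 171
 172 172 175 173 175 175 174]
250 [173 171 174 173 172 174 172 171 170 171 168 169 171 169 173 170 173 173
 172 173 174 174 175 173 175]
252 [173 174 174 172 173 172 171 171 171 168 167 169 170 171 171 172 175 172
 173 174 175 173 175 175 175]
254 [173 173 173 175 173 173 169 164 159 153 144 149 153 159 168 172 171 173
 173 174 176 174 175 175 174]
256 [173 173 174 174 172 162 145 129 114 108 107 106 110 116 132 151 166 171
 173 175 176 174 175 174 174]
258 [174 174 174 170 154 128 110 102  98  97 100 100 101 101 102 115 134 155
 167 171 175 171 172 173 174]
260 [173 174 165 142 119 101  97  96  97  98  98  97  98  99  98  98 106 122
 151 169 170 172 171 174 171]
262 [173 167 145 113  97  98  96  95  95  98 100  99  97 100 100 102 101 104
 123 157 170 172 172 174 173]
264 [168 156 123  99  97 100 104 108 112 114 111 112 107 105 100  98 103  99
 104 136 162 172 171 174 172]
266 [165 137 105  99 102 109 120 131 134 134 133 134 128 120 108 101 100  98
  98 113 149 170 170 171 172]
268 [159 122  99 106 114 126 131 132 133 136 138 136 134 133 129 118 105 100
  98 100 135 165 174 173 172]
```

```bash
python3 -m jog '[{"wx":0,"wy":0,"wz":0,"dx":0.002,"dy":0,"dz":-0.02,"hand":1},{"wx":0,"wy":0,"wz":0,"dx":0,"dy":0,"dz":-0.02,"hand":1},{"wx":0,"wy":0,"wz":0,"dx":0,"dy":0,"dz":0,"hand":1},{"wx":0,"wy":0,"wz":0,"dx":0,"dy":0,"dz":0,"hand":1}]'
python3 -m jog '[{"wx":0,"wy":0,"wz":0,"dx":0,"dy":0,"dz":-0.02,"hand":1},{"wx":0,"wy":0,"wz":0,"dx":0,"dy":0,"dz":0,"hand":1},{"wx":0,"wy":0,"wz":0,"dx":0,"dy":0,"dz":0,"hand":1}]'
```

```text
clock: 6.4
tool_pos: [0.5473, 0.1637, 0.0531]
eef_rot: [0.707, 0.707, -0.0, -0.0]
contact_force: [0.4, 0.4, -0.4]
opening: 0.15
finger_force: 25.0
clock: 6.65
tool_pos: [0.5473, 0.1637, 0.048]
eef_rot: [0.707, 0.707, -0.0, -0.0]
contact_force: [-0.8, 0.6, -0.6]
opening: 0.153
finger_force: 25.0
```

```bash
python3 -m jog '[{"wx":0,"wy":0,"wz":0,"dx":0,"dy":0,"dz":-0.03,"hand":1},{"wx":0,"wy":0,"wz":0,"dx":0,"dy":0,"dz":-0.024,"hand":1},{"wx":0,"wy":0,"wz":0,"dx":0,"dy":0,"dz":0,"hand":1},{"wx":0,"wy":0,"wz":0,"dx":0,"dy":0,"dz":0,"hand":1}]'
python3 -m jog '[{"wx":0,"wy":0,"wz":0,"dx":0,"dy":0,"dz":-0.006,"hand":1},{"wx":0,"wy":0,"wz":0,"dx":0,"dy":0,"dz":0,"hand":1},{"wx":0,"wy":0,"wz":0,"dx":0,"dy":0,"dz":0,"hand":1}]'
```

```text
clock: 6.98
tool_pos: [0.5472, 0.1636, 0.0341]
eef_rot: [0.707, 0.707, -0.0, -0.0]
contact_force: [-1.2, -0.8, -1.3]
opening: 0.147
finger_force: 25.0
clock: 7.23
tool_pos: [0.5474, 0.1636, 0.0337]
eef_rot: [0.707, 0.707, -0.0, -0.0]
contact_force: [-1.9, 0.3, 5.3]
opening: 0.146
finger_force: 25.0
```

```bash
python3 -m jog '[{"wx":0,"wy":0,"wz":0,"dx":0,"dy":0,"dz":0,"hand":0.3},{"wx":0,"wy":0,"wz":0,"dx":0,"dy":0,"dz":0,"hand":0.3},{"wx":0,"wy":0,"wz":0,"dx":0,"dy":0,"dz":0,"hand":0.3},{"wx":0,"wy":0,"wz":0,"dx":0,"dy":0,"dz":0,"hand":0.3},{"wx":0,"wy":0,"wz":0,"dx":0,"dy":0,"dz":0.05,"hand":0.3}]'
python3 -m jog '[{"wx":0,"wy":0,"wz":0,"dx":0,"dy":0,"dz":0.15,"hand":0},{"wx":0,"wy":0,"wz":0,"dx":0,"dy":0,"dz":0.15,"hand":0},{"wx":0,"wy":0,"wz":0,"dx":0,"dy":0,"dz":0,"hand":0},{"wx":0,"wy":0,"wz":0,"dx":0,"dy":0,"dz":0,"hand":0}]'
python3 - <<'E'
from h import *
s=st();w=snap("wrist");t=snap("scene")
b=w[120:360,200:440]; a=t[295:335,363:403]
b2=t[200:230,235:265]; T=snap("top")[288:318,422:452]
f=lambda i:cv2.resize(i,(300,300),interpolation=cv2.INTER_CUBIC)
cv2.imwrite("pics/m4.png",np.vstack([np.hstack([f(a),f(b)]),np.hstack([f(b2),f(T)])])[:,:,::-1])
E
```

```text
clock: 7.65
tool_pos: [0.546, 0.1633, 0.0443]
eef_rot: [0.707, 0.707, -0.002, -0.001]
contact_force: [-0.1, 0.9, -0.1]
opening: 0.5
finger_force: 0.0
clock: 7.98
tool_pos: [0.5492, 0.1642, 0.1235]
eef_rot: [0.707, 0.707, 0.002, 0.001]
contact_force: [-0.2, 1.0, 0.3]
opening: 0.806
finger_force: 0.0
t 7.98 pos [0.5492 0.1642 0.1235] yawY -0.01 zax [ 0.005  0.002 -1.   ] F [-0.23  0.97  0.26] open 0.806 ff 0.0 q [-0.38  0.78  0.01  1.84 -0.02  0.52 -0.35]
```

View pics/m4.png

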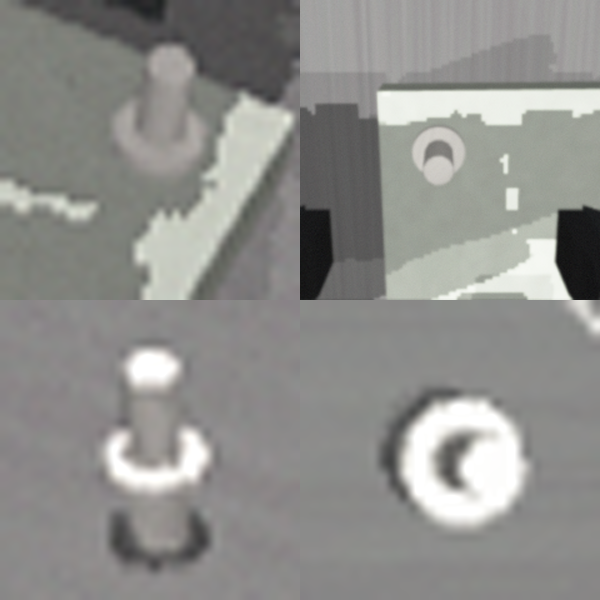

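Pin one is home: its collar sits flat on the foot in both views. For pin two, the scene view has the disc at (249.8,206.3) and collar at (250.4,215); the top view has the disc at (440,303.9) and collar at (437.9,303.8).

```bash
python3 - <<'E'
from h import *
print(*tri([ray("scene",(249.75,206.25)),ray("top",(440.05,303.85))]),*tri([ray("scene",(250.35,215.05)),ray("top",(437.85,303.75))]))
st()
E
python3 -m jog '[{"wx":0,"wy":0,"wz":0,"dx":0,"dy":0,"dz":0.15,"hand":0},{"wx":0,"wy":0,"wz":0,"dx":0,"dy":0,"dz":0.15,"hand":0},{"wx":0,"wy":0,"wz":0,"dx":0,"dy":0,"dz":0.15,"hand":0},{"wx":0,"wy":0,"wz":0,"dx":0,"dy":0,"dz":0.15,"hand":0},{"wx":0,"wy":0,"wz":0,"dx":0,"dy":0,"dz":0.15,"hand":0}]'
python3 -m jog '[{"wx":0,"wy":0,"wz":0.0159,"dx":-0.047,"dy":-0.155,"dz":0,"hand":0},{"wx":0,"wy":0,"wz":0.0159,"dx":-0.047,"dy":-0.155,"dz":0,"hand":0},{"wx":0,"wy":0,"wz":0.0159,"dx":-0.047,"dy":-0.155,"dz":0,"hand":0},{"wx":0,"wy":0,"wz":0.0159,"dx":-0.047,"dy":-0.155,"dz":0,"hand":0},{"wx":0,"wy":0,"wz":0.0159,"dx":-0.047,"dy":-0.155,"dz":0,"hand":0}]'
```

```text
[ 0.41685232 -0.26665221  0.05751688] [np.float64(0.0003128221266301601), np.float64(0.00031282212662997856)] [ 0.41513187 -0.26851286  0.02779284] [np.float64(0.00014404588541767303), np.float64(0.00014404588541767349)]
t 8.13 pos [0.5467 0.1635 0.1201] yawY 0.01 zax [-0.002 -0.001 -1.   ] F [-0.64 -0.89 -0.81] open 0.938 ff 0.0 q [-0.38  0.79  0.01  1.84 -0.02  0.52 -0.35]
clock: 8.55
tool_pos: [0.5465, 0.1634, 0.3085]
eef_rot: [0.707, 0.707, -0.002, -0.001]
contact_force: [1.3, 0.5, 0.7]
opening: 1.002
finger_force: 0.0
clock: 8.97
tool_pos: [0.4872, -0.0316, 0.307]
eef_rot: [0.648, 0.762, -0.001, -0.001]
contact_force: [-0.1, -0.2, -0.4]
opening: 0.997
finger_force: 0.0
```

```bash
python3 -m jog '[{"wx":0,"wy":0,"wz":0.0159,"dx":-0.048,"dy":-0.158,"dz":0,"hand":0},{"wx":0,"wy":0,"wz":0.0159,"dx":-0.048,"dy":-0.158,"dz":0,"hand":0},{"wx":0,"wy":0,"wz":0.0159,"dx":-0.048,"dy":-0.158,"dz":0,"hand":0},{"wx":0,"wy":0,"wz":0.0159,"dx":-0.048,"dy":-0.158,"dz":0,"hand":0},{"wx":0,"wy":0,"wz":0.0159,"dx":-0.048,"dy":-0.158,"dz":0,"hand":0}]'
python3 -m jog '[{"wx":0,"wy":0,"wz":0.0159,"dx":-0.048,"dy":-0.158,"dz":0,"hand":0},{"wx":0,"wy":0,"wz":0,"dx":0,"dy":0,"dz":-0.15,"hand":0},{"wx":0,"wy":0,"wz":0,"dx":0,"dy":0,"dz":-0.15,"hand":0},{"wx":0,"wy":0,"wz":0,"dx":0,"dy":0,"dz":-0.15,"hand":0},{"wx":0,"wy":0,"wz":0,"dx":0,"dy":0,"dz":-0.15,"hand":0}]'
python3 -m jog '[{"wx":0,"wy":0,"wz":0,"dx":0,"dy":0,"dz":-0.15,"hand":0},{"wx":0,"wy":0,"wz":0,"dx":0,"dy":0,"dz":0,"hand":0},{"wx":0,"wy":0,"wz":0,"dx":0,"dy":0,"dz":0,"hand":0},{"wx":0,"wy":0,"wz":0,"dx":0,"dy":0,"dz":0,"hand":0}]'
python3 - <<'E'
from h import *
pinw();pinw()
E
```

```text
clock: 9.38
tool_pos: [0.4272, -0.2289, 0.307]
eef_rot: [0.585, 0.811, -0.0, -0.001]
contact_force: [0.3, 0.0, -0.7]
opening: 1.003
finger_force: 0.0
clock: 9.8
tool_pos: [0.4158, -0.267, 0.1558]
eef_rot: [0.574, 0.819, 0.0, -0.001]
contact_force: [0.5, -1.1, -0.8]
opening: 0.999
finger_force: 0.0
clock: 10.13
tool_pos: [0.4172, -0.2673, 0.1217]
eef_rot: [0.573, 0.819, 0.0, 0.0]
contact_force: [0.7, 0.7, -0.6]
opening: 0.993
finger_force: 0.0
t 10.13 pos [ 0.4172 -0.2673  0.1217] yawY 20.04 zax [ 0.001 -0.    -1.   ] F [ 0.74  0.72 -0.58] open 0.993 ff 0.0 q [ 0.5   0.72 -0.03  2.06  0.06  0.36  0.77]
p 0.64 box 312.0 220 268 42 wexp 44.17122761763751 collar [ 0.4163 -0.2687  0.03  ] top [ 0.4166 -0.2693  0.055 ]
t 10.23 pos [ 0.4181 -0.2678  0.1229] yawY 20.04 zax [ 0.004 -0.002 -1.   ] F [1.03 0.12 0.51] open 1.003 ff 0.0 q [ 0.5   0.72 -0.03  2.06  0.06  0.36  0.77]
p 0.88 box 310.5 218 265 41 wexp 44.099267042716676 collar [ 0.4148 -0.2674  0.03  ] top [ 0.4152 -0.268   0.055 ]
```

```bash
python3 -m jog '[{"wx":0,"wy":0,"wz":0,"dx":-0.005,"dy":-0.003,"dz":-0.12,"hand":0},{"wx":0,"wy":0,"wz":0,"dx":0,"dy":0,"dz":-0.12,"hand":0},{"wx":0,"wy":0,"wz":0,"dx":0,"dy":0,"dz":-0.08,"hand":0},{"wx":0,"wy":0,"wz":0,"dx":0,"dy":0,"dz":-0.044,"hand":0},{"wx":0,"wy":0,"wz":0,"dx":0,"dy":0,"dz":0,"hand":0}]'  >/dev/null
python3 -m jog '[{"wx":0,"wy":0,"wz":0,"dx":0,"dy":0,"dz":0,"hand":1},{"wx":0,"wy":0,"wz":0,"dx":0,"dy":0,"dz":0,"hand":1},{"wx":0,"wy":0,"wz":0,"dx":0,"dy":0,"dz":0,"hand":1},{"wx":0,"wy":0,"wz":0,"dx":0,"dy":0,"dz":0,"hand":1},{"wx":0,"wy":0,"wz":0,"dx":0,"dy":0,"dz":0,"hand":1}]' 25
python3 -m jog '[{"wx":0,"wy":0,"wz":0,"dx":0,"dy":0,"dz":0,"hand":1},{"wx":0,"wy":0,"wz":0,"dx":0,"dy":0,"dz":0,"hand":1},{"wx":0,"wy":0,"wz":0,"dx":0,"dy":0,"dz":0,"hand":1},{"wx":0,"wy":0,"wz":0,"dx":0,"dy":0,"dz":0,"hand":1},{"wx":0,"wy":0,"wz":0,"dx":0,"dy":0,"dz":0,"hand":1}]' >/dev/null
python3 -m jog '[{"wx":0,"wy":0,"wz":0,"dx":0,"dy":0,"dz":0,"hand":1},{"wx":0,"wy":0,"wz":0,"dx":0,"dy":0,"dz":0,"hand":1},{"wx":0,"wy":0,"wz":0,"dx":0,"dy":0,"dz":0,"hand":1},{"wx":0,"wy":0,"wz":0,"dx":0,"dy":0,"dz":0,"hand":1},{"wx":0,"wy":0,"wz":0,"dx":0,"dy":0,"dz":0,"hand":1}]'
```

```text
clock: 11.17
tool_pos: [0.4159, -0.2681, 0.0305]
eef_rot: [0.573, 0.819, 0.0, 0.001]
contact_force: [0.3, 0.2, -0.3]
opening: 0.647
finger_force: 0.0
clock: 12.0
tool_pos: [0.4155, -0.2677, 0.0297]
eef_rot: [0.573, 0.819, 0.0, -0.0]
contact_force: [0.5, -0.4, -0.0]
opening: 0.148
finger_force: 25.0
```

```bash
python3 -m jog '[{"wx":0,"wy":0,"wz":0,"dx":0,"dy":0,"dz":0.14,"hand":1},{"wx":0,"wy":0,"wz":0,"dx":0,"dy":0,"dz":0.14,"hand":1},{"wx":0,"wy":0,"wz":0,"dx":0.0885,"dy":0.108,"dz":0,"hand":1},{"wx":0,"wy":0,"wz":0,"dx":0.0885,"dy":0.108,"dz":0,"hand":1},{"wx":0,"wy":0,"wz":0,"dx":0.0885,"dy":0.108,"dz":0,"hand":1}]'
python3 -m jog '[{"wx":0,"wy":0,"wz":0,"dx":0.0885,"dy":0.108,"dz":0,"hand":1},{"wx":0,"wy":0,"wz":0,"dx":0.0885,"dy":0.108,"dz":0,"hand":1},{"wx":0,"wy":0,"wz":0,"dx":0.0885,"dy":0.108,"dz":0,"hand":1},{"wx":0,"wy":0,"wz":0,"dx":0,"dy":0,"dz":0,"hand":1},{"wx":0,"wy":0,"wz":0,"dx":0,"dy":0,"dz":0,"hand":1}]'
python3 -m jog '[{"wx":0,"wy":0,"wz":0,"dx":0,"dy":0,"dz":-0.08,"hand":1},{"wx":0,"wy":0,"wz":0,"dx":0,"dy":0,"dz":-0.072,"hand":1},{"wx":0,"wy":0,"wz":0,"dx":0,"dy":0,"dz":0,"hand":1},{"wx":0,"wy":0,"wz":0,"dx":0,"dy":0,"dz":0,"hand":1},{"wx":0,"wy":0,"wz":0,"dx":0,"dy":0,"dz":0,"hand":1}]'
python3 -m jog '[{"wx":0,"wy":0,"wz":0,"dx":0,"dy":0,"dz":0,"hand":1},{"wx":0,"wy":0,"wz":0,"dx":0,"dy":0,"dz":0,"hand":1}]' >/dev/null
python3 - <<'E'
from h import *
holew((.5491-.0095*.342,-.106+.0095*.94-.0095),1)
E
```

```text
clock: 12.42
tool_pos: [0.4827, -0.1866, 0.1005]
eef_rot: [0.574, 0.819, 0.0, 0.001]
contact_force: [0.6, -0.7, -0.9]
opening: 0.151
finger_force: 25.0
clock: 12.83
tool_pos: [0.5495, -0.1028, 0.0995]
eef_rot: [0.571, 0.821, 0.001, -0.0]
contact_force: [-1.0, -0.8, -0.4]
opening: 0.148
finger_force: 25.0
clock: 13.25
tool_pos: [0.5479, -0.1069, 0.0623]
eef_rot: [0.574, 0.819, -0.0, 0.0]
contact_force: [0.6, 0.8, -0.2]
opening: 0.15
finger_force: 25.0
t 13.42 pos [ 0.5487 -0.1063  0.0627] yawY 20.01 zax [ 0.002 -0.    -1.   ] F [ 0.44 -0.18 -0.1 ] open 0.15 ff 25.0 q [ 0.09  0.87  0.02  1.9  -0.05  0.37  0.51]
pred far edge [316.60979355 255.38700269] tool bottom [315.70713881 278.16271983]
249 [156 155 157 154 155 155 154 154 155 154 154 153 153 154 155 151 153 155
 153 152 150 154 154 154 155]
251 [156 156 156 156 155 156 155 156 154 155 155 154 152 155 154 155 155 151
 153 154 152 154 154 154 153]
253 [155 154 155 154 155 156 153 155 155 152 152 150 151 154 155 155 153 154
 151 154 153 156 154 154 155]
255 [156 155 155 154 154 154 148 144 138 127 127 127 128 136 143 150 154 153
 155 155 156 155 157 155 155]
257 [153 154 153 154 150 143 127 110 103  98  94  97  98 102 111 128 142 152
 157 153 153 152 156 154 155]
259 [156 152 155 147 130 108  96  92  91  91  93  94  93  93  94  96 108 132
 149 155 155 154 156 154 157]
261 [156 154 146 126 100  90  90  91  94  92  93  95  92  94  93  89  91 103
 127 145 159 156 159 155 157]
263 [152 149 127 100  90  90  90  91  91  91  94  95  93  96  94  91  90  89
 106 132 150 155 157 156 158]
265 [153 140 106  90  89  88  90  93  92  93  96  92  94  95  90  92  91  96
  92 110 142 157 155 154 155]
267 [149 121  94  91  92  90  94  99 105 105 102  98  98  92  91  91  90  90
  88  96 128 152 155 155 155]
269 [143 112  91  90  93 102 111 121 126 125 123 122 120 104  95  93  89  92
  86  86 115 147 156 154 155]
```

```bash
python3 -m jog '[{"wx":0,"wy":0,"wz":0,"dx":0.0026,"dy":0.0044,"dz":-0.02,"hand":1},{"wx":0,"wy":0,"wz":0,"dx":0,"dy":0,"dz":-0.02,"hand":1},{"wx":0,"wy":0,"wz":0,"dx":0,"dy":0,"dz":0,"hand":1},{"wx":0,"wy":0,"wz":0,"dx":0,"dy":0,"dz":0,"hand":1}]'
python3 -m jog '[{"wx":0,"wy":0,"wz":0,"dx":0,"dy":0,"dz":-0.02,"hand":1},{"wx":0,"wy":0,"wz":0,"dx":0,"dy":0,"dz":0,"hand":1},{"wx":0,"wy":0,"wz":0,"dx":0,"dy":0,"dz":0,"hand":1}]'
```

```text
clock: 13.8
tool_pos: [0.5486, -0.1045, 0.0513]
eef_rot: [0.573, 0.819, -0.0, -0.0]
contact_force: [-0.0, -0.5, -0.4]
opening: 0.151
finger_force: 25.0
clock: 14.05
tool_pos: [0.5487, -0.1046, 0.0464]
eef_rot: [0.573, 0.819, -0.0, -0.0]
contact_force: [-0.4, -0.1, -0.2]
opening: 0.148
finger_force: 25.0
```

In the hole with no force; on down.

```bash
python3 -m jog '[{"wx":0,"wy":0,"wz":0,"dx":0,"dy":0,"dz":-0.03,"hand":1},{"wx":0,"wy":0,"wz":0,"dx":0,"dy":0,"dz":-0.022,"hand":1},{"wx":0,"wy":0,"wz":0,"dx":0,"dy":0,"dz":0,"hand":1},{"wx":0,"wy":0,"wz":0,"dx":0,"dy":0,"dz":0,"hand":1}]'
python3 -m jog '[{"wx":0,"wy":0,"wz":0,"dx":0,"dy":0,"dz":-0.006,"hand":1},{"wx":0,"wy":0,"wz":0,"dx":0,"dy":0,"dz":0,"hand":1},{"wx":0,"wy":0,"wz":0,"dx":0,"dy":0,"dz":0,"hand":1}]'
```

```text
clock: 14.38
tool_pos: [0.5486, -0.1046, 0.0332]
eef_rot: [0.573, 0.819, -0.0, -0.0]
contact_force: [0.1, 0.6, -0.3]
opening: 0.147
finger_force: 25.0
clock: 14.63
tool_pos: [0.5489, -0.1047, 0.0325]
eef_rot: [0.573, 0.819, 0.0, 0.0]
contact_force: [0.6, 0.4, 3.1]
opening: 0.151
finger_force: 25.0
```

```bash
python3 -m jog '[{"wx":0,"wy":0,"wz":0,"dx":0,"dy":0,"dz":0,"hand":0.4},{"wx":0,"wy":0,"wz":0,"dx":0,"dy":0,"dz":0,"hand":0.4},{"wx":0,"wy":0,"wz":0,"dx":0,"dy":0,"dz":0,"hand":0.4},{"wx":0,"wy":0,"wz":0,"dx":0,"dy":0,"dz":0,"hand":0.4},{"wx":0,"wy":0,"wz":0,"dx":0,"dy":0,"dz":0.05,"hand":0.4}]'
python3 -m jog '[{"wx":0,"wy":0,"wz":0,"dx":0,"dy":0,"dz":0.14,"hand":0.4},{"wx":0,"wy":0,"wz":0,"dx":0,"dy":0,"dz":0.14,"hand":0.4},{"wx":0,"wy":0,"wz":0,"dx":0,"dy":0,"dz":0.14,"hand":0.4},{"wx":0,"wy":0,"wz":0,"dx":0,"dy":0,"dz":0.14,"hand":0.4},{"wx":0,"wy":0,"wz":0,"dx":0,"dy":0,"dz":0.14,"hand":0.4}]'
python3 -m jog '[{"wx":0,"wy":0,"wz":0,"dx":0,"dy":0,"dz":0.14,"hand":0},{"wx":0,"wy":0,"wz":0,"dx":0,"dy":0,"dz":0.14,"hand":0},{"wx":0,"wy":0,"wz":0,"dx":0,"dy":0,"dz":0.14,"hand":0},{"wx":0,"wy":0,"wz":0,"dx":0,"dy":0,"dz":0,"hand":0},{"wx":0,"wy":0,"wz":0,"dx":0,"dy":0,"dz":0,"hand":0}]'
python3 - <<'E'
from h import *
t=snap("top");s=snap("scene")
f=lambda i:cv2.resize(i,(300,300),interpolation=cv2.INTER_CUBIC)
cv2.imwrite("pics/m5.png",np.vstack([np.hstack([f(t[228:258,347:377]),f(s[245:285,255:295])]),np.hstack([f(t[230:290,282:342]),f(s[185:235,300:350])])])[:,:,::-1]);st()
E
```

```text
clock: 15.05
tool_pos: [0.5475, -0.1044, 0.0434]
eef_rot: [0.573, 0.819, -0.001, -0.002]
contact_force: [-0.1, 0.1, -0.4]
opening: 0.503
finger_force: 0.0
clock: 15.47
tool_pos: [0.5485, -0.1046, 0.2224]
eef_rot: [0.573, 0.819, 0.0, 0.0]
contact_force: [-0.3, 0.1, -0.3]
opening: 0.598
finger_force: 0.0
clock: 15.88
tool_pos: [0.5497, -0.1049, 0.3275]
eef_rot: [0.573, 0.819, 0.001, 0.002]
contact_force: [-0.9, -0.6, -1.1]
opening: 0.955
finger_force: 0.0
t 15.98 pos [ 0.548  -0.1045  0.3243] yawY 20.05 zax [-0.001  0.    -1.   ] F [ 0.54 -0.28 -0.88] open 0.998 ff 0.0 q [ 0.06  0.5   0.07  1.66 -0.04  0.98  0.49]
```

View pics/m5.png

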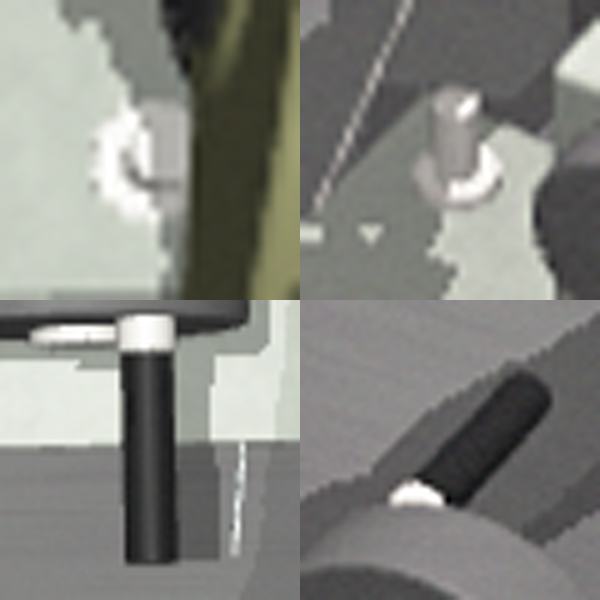

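Both pins are home: the second collar also sits flat on the foot. The handle axis runs from (311.6,281.6) to (311,239.6) in the top view, and its free end is at about (338.4,199.6) in the scene view.

```bash
python3 - <<'E'
from h import *
print(*tri([ray("scene",(338.4,199.6)),ray("top",(311.6,281.6))]))
for z in(.2,.21,.22): print(atz("top",(311.6,281.6),z),atz("top",(311,239.6),z))
E
python3 -m jog '[{"wx":0,"wy":0,"wz":0.0611,"dx":-0.0211,"dy":0.0429,"dz":0,"hand":0},{"wx":0,"wy":0,"wz":0.0611,"dx":-0.0211,"dy":0.0429,"dz":0,"hand":0},{"wx":0,"wy":0,"wz":0.0611,"dx":-0.0211,"dy":0.0429,"dz":0,"hand":0},{"wx":0,"wy":0,"wz":0.0611,"dx":-0.0211,"dy":0.0429,"dz":0,"hand":0},{"wx":0,"wy":0,"wz":0.0611,"dx":-0.0211,"dy":0.0429,"dz":0,"hand":0}]'
python3 -m jog '[{"wx":0,"wy":0,"wz":0.0611,"dx":-0.0211,"dy":0.0429,"dz":0,"hand":0},{"wx":0,"wy":0,"wz":0.0611,"dx":-0.0211,"dy":0.0429,"dz":0,"hand":0},{"wx":0,"wy":0,"wz":0.0611,"dx":-0.0211,"dy":0.0429,"dz":0,"hand":0},{"wx":0,"wy":0,"wz":0.0611,"dx":-0.0211,"dy":0.0429,"dz":0,"hand":0},{"wx":0,"wy":0,"wz":0.0611,"dx":-0.0211,"dy":0.0429,"dz":0,"hand":0}]'
python3 -m jog '[{"wx":0,"wy":0,"wz":0,"dx":0,"dy":0,"dz":0,"hand":0},{"wx":0,"wy":0,"wz":0,"dx":0,"dy":0,"dz":0,"hand":0},{"wx":0,"wy":0,"wz":0,"dx":0,"dy":0,"dz":0,"hand":0}]' >/dev/null
python3 - <<'E'
from h import *
st(); w=snap("wrist"); g=cv2.cvtColor(w,cv2.COLOR_RGB2GRAY).astype(int)
for X in(.475,.50): 
    p=proj("wrist",(X,.0026,.21)); v=int(p[1]); print(X,p,g[v,int(p[0])-64:int(p[0])+64:4])
E
```

```text
[0.46961143 0.00372522 0.21346572] [np.float64(0.0007824104397436944), np.float64(0.0007824104397438515)]
[0.46977919 0.00317831 0.2       ] [0.5474025  0.00315598 0.2       ]
[0.4699132  0.00306406 0.21      ] [0.54671802 0.00304195 0.21      ]
[0.47004721 0.0029498  0.22      ] [0.54603353 0.00292793 0.22      ]
clock: 16.4
tool_pos: [0.521, -0.0505, 0.3229]
eef_rot: [0.297, 0.955, -0.001, -0.002]
contact_force: [0.5, -0.3, -0.1]
opening: 1.001
finger_force: 0.0
clock: 16.82
tool_pos: [0.4946, 0.003, 0.3231]
eef_rot: [-0.004, 1.0, -0.0, -0.002]
contact_force: [-0.6, -0.5, -0.5]
opening: 1.002
finger_force: 0.0
t 17.07 pos [0.496  0.0016 0.3239] yawY 89.84 zax [-0.002 -0.001 -1.   ] F [ 0.03 -0.52 -0.13] open 1.001 ff 0.0 q [ 0.1   0.42 -0.29  1.82  0.14  0.92  1.31]
0.475 [316.63158572 201.46069461] [ 89  93  93  91  90  90  90 100 112  90  88  89  84  23  24  30  29  28
  28  24  84  89  88  89  90 102  88  88 126 140 141 142]
0.5 [316.68217381 238.42125326] [232 234 236 235 234 243 244 237 234 233 223 157 154  31  26  32  31  30
  28  23 151 161 159 161 234 236 236 237 235 236 237 236]
```

```bash
python3 -m jog '[{"wx":0,"wy":0,"wz":0,"dx":0,"dy":0.003,"dz":-0.15,"hand":0},{"wx":0,"wy":0,"wz":0,"dx":0,"dy":0,"dz":-0.15,"hand":0},{"wx":0,"wy":0,"wz":0,"dx":0,"dy":0,"dz":-0.15,"hand":0},{"wx":0,"wy":0,"wz":0,"dx":0,"dy":0,"dz":-0.08,"hand":0},{"wx":0,"wy":0,"wz":0,"dx":0,"dy":0,"dz":0,"hand":0.3}]' 45
python3 -m jog '[{"wx":0,"wy":0,"wz":0,"dx":0,"dy":0,"dz":0,"hand":1},{"wx":0,"wy":0,"wz":0,"dx":0,"dy":0,"dz":0,"hand":1},{"wx":0,"wy":0,"wz":0,"dx":0,"dy":0,"dz":0,"hand":1},{"wx":0,"wy":0,"wz":0,"dx":0,"dy":0,"dz":0,"hand":1},{"wx":0,"wy":0,"wz":0,"dx":0,"dy":0,"dz":0,"hand":1}]' 
python3 -m jog '[{"wx":0,"wy":0,"wz":0,"dx":0,"dy":0,"dz":0,"hand":1},{"wx":0,"wy":0,"wz":0,"dx":0,"dy":0,"dz":0,"hand":1},{"wx":0,"wy":0,"wz":0,"dx":0,"dy":0,"dz":0,"hand":1},{"wx":0,"wy":0,"wz":0,"dx":0,"dy":0,"dz":0,"hand":1},{"wx":0,"wy":0,"wz":0,"dx":0,"dy":0,"dz":0,"hand":1}]' 
python3 -m jog '[{"wx":0,"wy":0,"wz":0,"dx":0,"dy":0,"dz":0,"hand":1},{"wx":0,"wy":0,"wz":0,"dx":0,"dy":0,"dz":0,"hand":1},{"wx":0,"wy":0,"wz":0,"dx":0,"dy":0,"dz":0,"hand":1},{"wx":0,"wy":0,"wz":0,"dx":0,"dy":0,"dz":0,"hand":1},{"wx":0,"wy":0,"wz":0,"dx":0,"dy":0,"dz":0,"hand":1}]' 
```

```text
clock: 17.53
tool_pos: [0.4935, 0.0022, 0.1883]
eef_rot: [0.001, 1.0, -0.001, -0.004]
contact_force: [0.1, 0.2, -0.3]
opening: 0.946
finger_force: 0.0
clock: 17.95
tool_pos: [0.4969, 0.0033, 0.1934]
eef_rot: [-0.0, 1.0, 0.0, 0.001]
contact_force: [0.4, -0.2, -0.2]
opening: 0.575
finger_force: 0.0
clock: 18.37
tool_pos: [0.4961, 0.0027, 0.1922]
eef_rot: [-0.0, 1.0, -0.0, -0.0]
contact_force: [1.1, 0.8, -2.2]
opening: 0.193
finger_force: 45.1
clock: 18.78
tool_pos: [0.4961, 0.0028, 0.1922]
eef_rot: [-0.0, 1.0, -0.0, -0.0]
contact_force: [-0.2, -2.8, 0.2]
opening: 0.192
finger_force: 44.7
```

```bash
python3 -m jog '[{"wx":0,"wy":0,"wz":0,"dx":0,"dy":-0.0139,"dz":-0.0103,"hand":1},{"wx":0,"wy":0,"wz":0,"dx":0,"dy":-0.0139,"dz":-0.0103,"hand":1},{"wx":0,"wy":0,"wz":0,"dx":0,"dy":-0.0139,"dz":-0.0103,"hand":1}]' | egrep 'pos|cont|finger'
python3 -m jog '[{"wx":0,"wy":0,"wz":0,"dx":0,"dy":-0.0109,"dz":-0.0134,"hand":1},{"wx":0,"wy":0,"wz":0,"dx":0,"dy":-0.0109,"dz":-0.0134,"hand":1},{"wx":0,"wy":0,"wz":0,"dx":0,"dy":-0.0109,"dz":-0.0134,"hand":1}]' | egrep 'pos|cont|finger'
python3 -m jog '[{"wx":0,"wy":0,"wz":0,"dx":0,"dy":-0.0072,"dz":-0.0157,"hand":1},{"wx":0,"wy":0,"wz":0,"dx":0,"dy":-0.0072,"dz":-0.0157,"hand":1},{"wx":0,"wy":0,"wz":0,"dx":0,"dy":-0.0072,"dz":-0.0157,"hand":1}]' | egrep 'pos|cont|finger'
python3 -m jog '[{"wx":0,"wy":0,"wz":0,"dx":0,"dy":-0.0031,"dz":-0.0170,"hand":1},{"wx":0,"wy":0,"wz":0,"dx":0,"dy":-0.0031,"dz":-0.0170,"hand":1},{"wx":0,"wy":0,"wz":0,"dx":0,"dy":-0.0031,"dz":-0.0170,"hand":1}]' | egrep 'pos|cont|finger'
```

```text
tool_pos: [0.4962, -0.0072, 0.1848]
contact_force: [-0.9, -1.4, 3.2]
finger_force: 44.3
tool_pos: [0.4963, -0.0158, 0.1744]
contact_force: [-0.9, -2.3, 3.8]
finger_force: 44.3
tool_pos: [0.4964, -0.0213, 0.1623]
contact_force: [-0.7, -4.1, 3.7]
finger_force: 44.3
tool_pos: [0.4964, -0.0236, 0.1495]
contact_force: [0.4, -4.1, 3.4]
finger_force: 44.3
```

```bash
python3 -m jog '[{"wx":0,"wy":0,"wz":0,"dx":0,"dy":0.0012,"dz":-0.0173,"hand":1},{"wx":0,"wy":0,"wz":0,"dx":0,"dy":0.0012,"dz":-0.0173,"hand":1},{"wx":0,"wy":0,"wz":0,"dx":0,"dy":0.0012,"dz":-0.0173,"hand":1}]' | egrep 'pos|cont|finger'
python3 -m jog '[{"wx":0,"wy":0,"wz":0,"dx":0,"dy":0.0054,"dz":-0.0164,"hand":1},{"wx":0,"wy":0,"wz":0,"dx":0,"dy":0.0054,"dz":-0.0164,"hand":1},{"wx":0,"wy":0,"wz":0,"dx":0,"dy":0.0054,"dz":-0.0164,"hand":1}]' | egrep 'pos|cont|finger'
python3 -m jog '[{"wx":0,"wy":0,"wz":0,"dx":0,"dy":0.0093,"dz":-0.0146,"hand":1},{"wx":0,"wy":0,"wz":0,"dx":0,"dy":0.0093,"dz":-0.0146,"hand":1},{"wx":0,"wy":0,"wz":0,"dx":0,"dy":0.0093,"dz":-0.0146,"hand":1}]' | egrep 'pos|cont|finger'
python3 -m jog '[{"wx":0,"wy":0,"wz":0,"dx":0,"dy":0.0126,"dz":-0.0118,"hand":1},{"wx":0,"wy":0,"wz":0,"dx":0,"dy":0.0126,"dz":-0.0118,"hand":1},{"wx":0,"wy":0,"wz":0,"dx":0,"dy":0.0126,"dz":-0.0118,"hand":1}]' | egrep 'pos|cont|finger'
python3 -m jog '[{"wx":0,"wy":0,"wz":0,"dx":0,"dy":0.0152,"dz":-0.0083,"hand":1},{"wx":0,"wy":0,"wz":0,"dx":0,"dy":0.0152,"dz":-0.0083,"hand":1},{"wx":0,"wy":0,"wz":0,"dx":0,"dy":0.0152,"dz":-0.0083,"hand":1}]' | egrep 'pos|cont|finger'
python3 -m jog '[{"wx":0,"wy":0,"wz":0,"dx":0,"dy":0.0167,"dz":-0.0043,"hand":1},{"wx":0,"wy":0,"wz":0,"dx":0,"dy":0.0167,"dz":-0.0043,"hand":1},{"wx":0,"wy":0,"wz":0,"dx":0,"dy":0.0167,"dz":-0.0043,"hand":1}]' | egrep 'pos|cont|finger'
python3 -m jog '[{"wx":0,"wy":0,"wz":0,"dx":0,"dy":0.0173,"dz":0,"hand":1},{"wx":0,"wy":0,"wz":0,"dx":0,"dy":0.0173,"dz":0,"hand":1},{"wx":0,"wy":0,"wz":0,"dx":0,"dy":0.0173,"dz":0,"hand":1}]' | egrep 'pos|cont|finger'
python3 -m jog '[{"wx":0,"wy":0,"wz":0,"dx":0,"dy":0.0168,"dz":0.0042,"hand":1},{"wx":0,"wy":0,"wz":0,"dx":0,"dy":0.0168,"dz":0.0042,"hand":1},{"wx":0,"wy":0,"wz":0,"dx":0,"dy":0.0168,"dz":0.0042,"hand":1}]' | egrep 'pos|cont|finger'
```

```text
tool_pos: [0.4963, -0.0227, 0.1365]
contact_force: [0.5, -4.6, 5.2]
finger_force: 44.2
tool_pos: [0.4963, -0.0186, 0.1242]
contact_force: [0.4, -4.9, 6.6]
finger_force: 44.2
tool_pos: [0.4963, -0.0116, 0.1134]
contact_force: [0.7, -4.9, 7.5]
finger_force: 43.9
tool_pos: [0.4962, -0.0023, 0.1047]
contact_force: [-0.7, -4.3, 9.5]
finger_force: 44.0
tool_pos: [0.4961, 0.0086, 0.0986]
contact_force: [-1.4, -7.0, 11.0]
finger_force: 43.9
tool_pos: [0.496, 0.0199, 0.0953]
contact_force: [0.6, -9.5, 9.6]
finger_force: 44.1
tool_pos: [0.4958, 0.0318, 0.0948]
contact_force: [1.6, -11.1, 3.6]
finger_force: 44.5
tool_pos: [0.4957, 0.0446, 0.0974]
contact_force: [2.3, -10.9, -2.7]
finger_force: 45.1
```

```bash
cat > fit.py <<'E'
import numpy as np
from scipy.optimize import least_squares
D=np.array([[-.0072,.1848,-1.4,3.2],[-.0158,.1744,-2.3,3.8],[-.0213,.1623,-4.1,3.7],[-.0236,.1495,-4.1,3.4],[-.0227,.1365,-4.6,5.2],[-.0186,.1242,-4.9,6.6],[-.0116,.1134,-4.9,7.5],[-.0023,.1047,-4.3,9.5],[.0086,.0986,-7,11],[.0199,.0953,-9.5,9.6],[.0318,.0948,-11.1,3.6],[.0446,.0974,-10.9,-2.7]])
c=least_squares(lambda p:np.hypot(D[:,0]-p[0],D[:,1]-p[1])-p[2],[.0287,.1463,.052]).x; print("circle",c)
th=np.arctan2(.0287-D[:,0],D[:,1]-.1463)%(2*np.pi); Ft=D[:,2]*np.cos(th)+D[:,3]*np.sin(th); Fr=-D[:,2]*np.sin(th)+D[:,3]*np.cos(th)
print(np.round(np.c_[th,Ft,Fr],2))
for free in(0,1):
    f=lambda p:(p[2] if free else 6.54)-p[0]*np.sin(th+p[1])-Ft
    for p0 in(0,2,4):
        s=least_squares(f,[5,p0,6.5]); print(free,s.x,s.cost,"theta_home",(np.pi-s.x[1]+(np.pi if s.x[0]<0 else 0))%(2*np.pi))
E
python3 fit.py
```

```text
circle [0.0283241  0.14674739 0.05203836]
[[ 0.75  1.16  3.3 ]
 [ 1.01  1.99  3.97]
 [ 1.26  2.27  5.03]
 [ 1.51  3.14  4.3 ]
 [ 1.76  5.97  3.54]
 [ 2.01  8.05  1.65]
 [ 2.26  8.91 -0.95]
 [ 2.5   9.12 -5.05]
 [ 2.74 10.72 -7.42]
 [ 2.97 10.99 -7.84]
 [ 3.2  10.86 -4.26]
 [ 3.46 11.2  -0.8 ]]
0 [5.43018145 1.19532972 6.5       ] 2.8078031859878934 theta_home 1.946262932987219
0 [5.430164   1.19532984 6.5       ] 2.8078031878660044 theta_home 1.9462628143623906
0 [-5.43018104  4.33692238  6.5       ] 2.8078031860123684 theta_home 1.9462629292941855
1 [5.82715014 1.43746969 5.42531848] 1.7721457435171126 theta_home 1.7041229671702331
1 [5.82715013 1.43746968 5.42531851] 1.772145743517114 theta_home 1.7041229707234502
1 [-5.82715013  4.57906234  5.42531849] 1.7721457435171137 theta_home 1.7041229690068729
```

```bash
python3 -m jog '[{"wx":0,"wy":0,"wz":0,"dx":0,"dy":-0.0168,"dz":-0.0042,"hand":1},{"wx":0,"wy":0,"wz":0,"dx":0,"dy":-0.0168,"dz":-0.0042,"hand":1},{"wx":0,"wy":0,"wz":0,"dx":0,"dy":-0.0168,"dz":-0.0042,"hand":1}]' | egrep 'pos|cont'
python3 -m jog '[{"wx":0,"wy":0,"wz":0,"dx":0,"dy":-0.0173,"dz":0,"hand":1},{"wx":0,"wy":0,"wz":0,"dx":0,"dy":-0.0173,"dz":0,"hand":1},{"wx":0,"wy":0,"wz":0,"dx":0,"dy":-0.0173,"dz":0,"hand":1}]' | egrep 'pos|cont'
python3 -m jog '[{"wx":0,"wy":0,"wz":0,"dx":0,"dy":-0.0167,"dz":0.0043,"hand":1},{"wx":0,"wy":0,"wz":0,"dx":0,"dy":-0.0167,"dz":0.0043,"hand":1},{"wx":0,"wy":0,"wz":0,"dx":0,"dy":-0.0167,"dz":0.0043,"hand":1}]' | egrep 'pos|cont'
python3 -m jog '[{"wx":0,"wy":0,"wz":0,"dx":0,"dy":-0.0152,"dz":0.0083,"hand":1},{"wx":0,"wy":0,"wz":0,"dx":0,"dy":-0.0152,"dz":0.0083,"hand":1},{"wx":0,"wy":0,"wz":0,"dx":0,"dy":-0.0152,"dz":0.0083,"hand":1}]' | egrep 'pos|cont'
python3 -m jog '[{"wx":0,"wy":0,"wz":0,"dx":0,"dy":-0.0126,"dz":0.0118,"hand":1},{"wx":0,"wy":0,"wz":0,"dx":0,"dy":-0.0126,"dz":0.0118,"hand":1},{"wx":0,"wy":0,"wz":0,"dx":0,"dy":-0.0126,"dz":0.0118,"hand":1}]' | egrep 'pos|cont'
python3 -m jog '[{"wx":0,"wy":0,"wz":0,"dx":0,"dy":-0.0093,"dz":0.0146,"hand":1},{"wx":0,"wy":0,"wz":0,"dx":0,"dy":-0.0093,"dz":0.0146,"hand":1},{"wx":0,"wy":0,"wz":0,"dx":0,"dy":-0.0093,"dz":0.0146,"hand":1}]' | egrep 'pos|cont'
python3 -m jog '[{"wx":0,"wy":0,"wz":0,"dx":0,"dy":-0.0054,"dz":0.0164,"hand":1},{"wx":0,"wy":0,"wz":0,"dx":0,"dy":-0.0054,"dz":0.0164,"hand":1},{"wx":0,"wy":0,"wz":0,"dx":0,"dy":-0.0054,"dz":0.0164,"hand":1}]' | egrep 'pos|cont'
python3 -m jog '[{"wx":0,"wy":0,"wz":0,"dx":0,"dy":-0.0012,"dz":0.0173,"hand":1},{"wx":0,"wy":0,"wz":0,"dx":0,"dy":-0.0012,"dz":0.0173,"hand":1},{"wx":0,"wy":0,"wz":0,"dx":0,"dy":-0.0012,"dz":0.0173,"hand":1}]' | egrep 'pos|cont'
python3 -m jog '[{"wx":0,"wy":0,"wz":0,"dx":0,"dy":0.0031,"dz":0.0170,"hand":1},{"wx":0,"wy":0,"wz":0,"dx":0,"dy":0.0031,"dz":0.0170,"hand":1},{"wx":0,"wy":0,"wz":0,"dx":0,"dy":0.0031,"dz":0.0170,"hand":1}]' | egrep 'pos|cont'
python3 -m jog '[{"wx":0,"wy":0,"wz":0,"dx":0,"dy":0.0072,"dz":0.0157,"hand":1},{"wx":0,"wy":0,"wz":0,"dx":0,"dy":0.0072,"dz":0.0157,"hand":1},{"wx":0,"wy":0,"wz":0,"dx":0,"dy":0.0072,"dz":0.0157,"hand":1}]' | egrep 'pos|cont'
python3 -m jog '[{"wx":0,"wy":0,"wz":0,"dx":0,"dy":0.0109,"dz":0.0134,"hand":1},{"wx":0,"wy":0,"wz":0,"dx":0,"dy":0.0109,"dz":0.0134,"hand":1},{"wx":0,"wy":0,"wz":0,"dx":0,"dy":0.0109,"dz":0.0134,"hand":1}]' | egrep 'pos|cont'
```

```text
tool_pos: [0.4959, 0.0372, 0.0953]
contact_force: [-1.2, -0.8, 9.9]
tool_pos: [0.496, 0.0241, 0.0949]
contact_force: [0.2, 2.2, 1.5]
tool_pos: [0.4961, 0.0094, 0.0983]
contact_force: [0.6, 1.5, -4.4]
tool_pos: [0.4962, -0.0027, 0.105]
contact_force: [0.9, -0.3, -7.5]
tool_pos: [0.4962, -0.0121, 0.114]
contact_force: [2.4, -2.7, -8.0]
tool_pos: [0.4963, -0.019, 0.1251]
contact_force: [2.2, -3.6, -8.9]
tool_pos: [0.4963, -0.0229, 0.1375]
contact_force: [2.5, -3.2, -9.4]
tool_pos: [0.4963, -0.0236, 0.1505]
contact_force: [2.3, -3.0, -9.8]
tool_pos: [0.4963, -0.0211, 0.1632]
contact_force: [3.5, -1.8, -10.7]
tool_pos: [0.4962, -0.0156, 0.1748]
contact_force: [4.5, -2.4, -12.2]
tool_pos: [0.4961, -0.0075, 0.1847]
contact_force: [4.9, -3.2, -14.5]
```

```bash
cat >> fit.py <<'E'
print("both")
B=np.array([[.0241,.0949,2.2,1.5],[.0094,.0983,1.5,-4.4],[-.0027,.105,-.3,-7.5],[-.0121,.114,-2.7,-8],[-.019,.1251,-3.6,-8.9],[-.0229,.1375,-3.2,-9.4],[-.0236,.1505,-3,-9.8],[-.0211,.1632,-1.8,-10.7],[-.0156,.1748,-2.4,-12.2],[-.0075,.1847,-3.2,-14.5]])
A=np.r_[D,B];sg=np.r_[np.ones(len(D)),-np.ones(len(B))]
c=least_squares(lambda p:np.hypot(A[:,0]-p[0],A[:,1]-p[1])-p[2],[.0287,.1463,.052]).x; print("circle",c)
th=np.arctan2(c[0]-A[:,0],A[:,1]-c[1])%(2*np.pi);Ft=A[:,2]*np.cos(th)+A[:,3]*np.sin(th)
print(np.round(np.c_[th,Ft],2)[len(D):])
for loss in("linear","soft_l1"):
  for d in(0,1):
    f=lambda p:sg*(p[2] if d else 6.54)-p[0]*np.sin(th+p[1])-Ft
    s=least_squares(f,[5,1.3,6.5],loss=loss); print(s.x,"home",np.pi-s.x[1],"rms",np.sqrt(np.mean(f(s.x)**2)),"sd",np.sqrt(np.diag(np.linalg.pinv(s.jac.T@s.jac)))*np.std(f(s.x)))
E
python3 fit.py | sed -n '/both/,$p'
```

```text
both
circle [0.02835622 0.14679948 0.05208527]
[[  3.06  -2.07]
 [  2.77  -3.  ]
 [  2.5   -4.23]
 [  2.25  -4.51]
 [  2.    -6.59]
 [  1.75  -8.68]
 [  1.5   -9.99]
 [  1.25 -10.72]
 [  1.   -11.58]
 [  0.76 -12.29]]
[5.56656521 1.13015358 6.5       ] home 2.011439078550765 rms 0.6209168605359994 sd [0.19791336 0.03109313 0.        ]
[5.53606548 1.12883002 6.6876743 ] home 2.012762632422389 rms 0.6034570691137271 sd [0.19344219 0.03029721 0.12741544]
[5.5827975  1.11629878 6.5       ] home 2.0252938715197657 rms 0.6237394053476207 sd [0.22804556 0.03841145 0.        ]
[5.56761691 1.11934895 6.68934147] home 2.0222437073740083 rms 0.6051396872157877 sd [0.21992085 0.03678145 0.15042648]
```

```bash
python3 -m jog '[{"wx":0,"wy":0,"wz":0,"dx":0,"dy":-0.0109,"dz":-0.0134,"hand":1},{"wx":0,"wy":0,"wz":0,"dx":0,"dy":-0.0109,"dz":-0.0134,"hand":1},{"wx":0,"wy":0,"wz":0,"dx":0,"dy":-0.0109,"dz":-0.0134,"hand":1}]' | egrep 'pos|cont'
python3 -m jog '[{"wx":0,"wy":0,"wz":0,"dx":0,"dy":-0.0072,"dz":-0.0157,"hand":1},{"wx":0,"wy":0,"wz":0,"dx":0,"dy":-0.0072,"dz":-0.0157,"hand":1},{"wx":0,"wy":0,"wz":0,"dx":0,"dy":-0.0072,"dz":-0.0157,"hand":1}]' | egrep 'pos|cont'
python3 -m jog '[{"wx":0,"wy":0,"wz":0,"dx":0,"dy":-0.0031,"dz":-0.0170,"hand":1},{"wx":0,"wy":0,"wz":0,"dx":0,"dy":-0.0031,"dz":-0.0170,"hand":1},{"wx":0,"wy":0,"wz":0,"dx":0,"dy":-0.0031,"dz":-0.0170,"hand":1}]' | egrep 'pos|cont'
python3 -m jog '[{"wx":0,"wy":0,"wz":0,"dx":0,"dy":0.0012,"dz":-0.0173,"hand":1},{"wx":0,"wy":0,"wz":0,"dx":0,"dy":0.0012,"dz":-0.0173,"hand":1},{"wx":0,"wy":0,"wz":0,"dx":0,"dy":0.0012,"dz":-0.0173,"hand":1}]' | egrep 'pos|cont'
python3 -m jog '[{"wx":0,"wy":0,"wz":0,"dx":0,"dy":0.0054,"dz":-0.0164,"hand":1},{"wx":0,"wy":0,"wz":0,"dx":0,"dy":0.0054,"dz":-0.0164,"hand":1},{"wx":0,"wy":0,"wz":0,"dx":0,"dy":0.0054,"dz":-0.0164,"hand":1}]' | egrep 'pos|cont'
python3 -m jog '[{"wx":0,"wy":0,"wz":0,"dx":0,"dy":0,"dz":0,"hand":1},{"wx":0,"wy":0,"wz":0,"dx":0,"dy":0,"dz":0,"hand":1},{"wx":0,"wy":0,"wz":0,"dx":0,"dy":0,"dz":0,"hand":1},{"wx":0,"wy":0,"wz":0,"dx":0,"dy":0,"dz":0,"hand":1},{"wx":0,"wy":0,"wz":0,"dx":0,"dy":0,"dz":0,"hand":1}]'
python3 - <<'E'
from h import *
s=st();y,z=s["tool_pos"][1:];print(np.arctan2(.02836-y,z-.1468))
t=snap("top","e1");sc=snap("scene")
f=lambda i:cv2.resize(i,None,fx=3,fy=3,interpolation=cv2.INTER_CUBIC)
cv2.imwrite("pics/e2.png",f(sc[185:375,225:465])[:,:,::-1])
E
```

```text
tool_pos: [0.4964, -0.0153, 0.1751]
contact_force: [-0.3, -1.2, 3.3]
tool_pos: [0.4964, -0.0213, 0.1624]
contact_force: [1.5, -2.7, 4.1]
tool_pos: [0.4964, -0.0236, 0.1495]
contact_force: [1.0, -4.4, 3.8]
tool_pos: [0.4963, -0.0227, 0.1365]
contact_force: [0.6, -4.0, 4.0]
tool_pos: [0.4963, -0.0186, 0.1242]
contact_force: [1.6, -4.0, 5.6]
clock: 26.2
tool_pos: [0.4963, -0.0182, 0.1236]
eef_rot: [-0.0, 1.0, 0.0, -0.0]
contact_force: [3.5, -5.4, -4.6]
opening: 0.196
finger_force: 44.7
t 26.2 pos [ 0.4963 -0.0182  0.1236] yawY 90.04 zax [-0.001  0.    -1.   ] F [ 3.49 -5.36 -4.57] open 0.196 ff 44.7 q [ 0.05  0.72 -0.17  2.05  0.3   0.4   1.22]
2.032809267785524
```

View pics/e2.png

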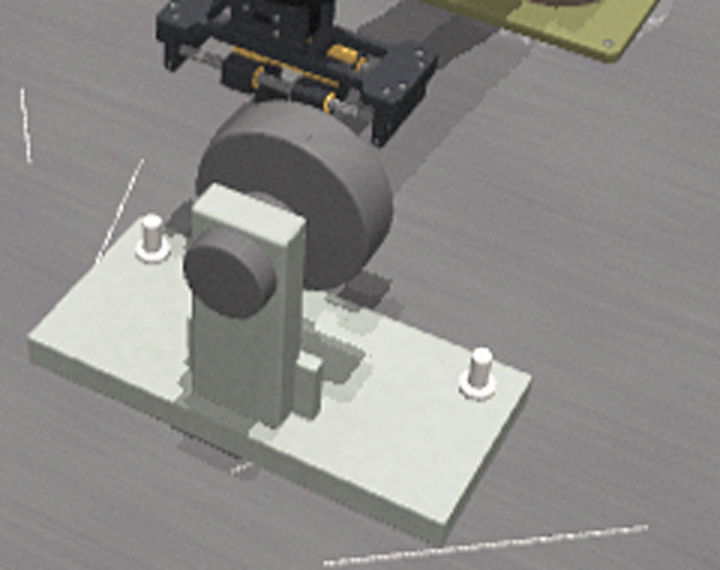

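The last picture shows both pins seated with their collars on the foot and the gripper holding the handle in front of the drum. The drum is at rest at 2.03 rad, against a fitted balance angle of 2.01 rad.

```bash
python3 -c "
from plant import r
print(r.finish_job())"
```

```text
the job is handed in; nothing more can be done
None
```

The job is handed in at about 26 s on the clock, and no verdict came back: both pins are home, and the gripper is holding the handle at rest at 2.03 rad, where my force fit puts the heavy side straight down at 2.01 ± 0.05 rad.

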